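Close the dust pot and set the suction dial

TASK

Get the benchtop dust extractor ready to run: put its loose lid on the open dust pot and press it down past the rubber seal until it sits level and fully home on the rim. Then, and only then, turn the suction dial clockwise until its pointer lines up with the raised tab of the index ring, without shifting that ring, and let go. Leave the glue bottle, the screw jar, the wax tin and the tape measure standing where they are.

Things in the scene. Friction and masses are not known exactly. Their poses are not given: they have to be found in the camera images.
- extractor: Benchtop dust extractor, fixed; origin: centre of its underside, front along its -x, z up. Dark plinth 170 (x) by 300 (y) by 20 mm high. On its +y half stands the open dust pot; at y -140 to -10 mm a grey motor housing with a front face sloping at 35 degrees from horizontal, from z 45 mm at x -85 to z 120 mm at x +21, then flat back to x +85.
- handle_bar (a point): Middle of the crossbar (10 mm steel rod, 110 mm long, along the extractor's y) of the fixed carrying handle, at x -20, y -75, z 210 mm of the extractor; its legs slope back down to the housing top at x +60. The bar hangs over the dial, so the dial is reached only with the tool tilted along the dial's axis, passing under and in front of the bar.
- pot_rim (a point): Centre of the dust pot's hard rim, at x 0, y +85, z 110 mm of the extractor; z up. The pot is a grey cup of 94 mm outer and 84 mm inner diameter, 84 mm deep. A stiff black rubber seal ring (86 to 92 mm diameter) stands 7 mm proud of the rim; pressed with about 7 N it sinks level with the rim and stays there.
- lid: Loose black round lid, lying plug down; origin: centre of its underside, z up. Plug 77 mm diameter, z 0 to 12 mm, lower edge bevelled; flange 104 mm diameter, z 12 to 18; round grip 26 mm diameter, z 18 to 46 mm. 0.12 kg. Put on loosely, the flange rests on the proud seal, origin 5 mm below pot_rim; fully home on the hard rim, origin 12 mm below pot_rim.
- dial (a joint): Angle of the black suction dial on the sloping face, rad: 0 with its pointer straight down the slope (towards the extractor's front), growing clockwise as seen looking at the face; range 0 to 4.7. Friction about 0.05 N m; it stays where left.
- dial_grip (a point): On the dial's axis, 31 mm out from the face: the height to grip (TCP). z points out of the face along the axis (35 degrees from vertical, to the extractor's front); x lies along the grip bar and turns with the dial, pointer at the -x end. Bar 50 mm long (x), 15 mm thick (y), reaching 42 mm out from the face, on a disc of 54 mm diameter whose top is 12 mm out.
- dial_pointer (a point): Tip of the dial's pointer (small nose with white line), 33 mm from the dial's axis, 8 mm out from the face; turns with the dial.
- index (a joint): Angle of the aluminium index ring under the dial (82 mm diameter, 4 mm thick), in the same sense and zero as the dial: the pointer meets the tab when joint dial equals joint index. Stiff; must stay as it is.
- index_mark (a point): Where the pointer must be: just inside the ring's raised tab (dark steel, 14 by 6 mm, radius 34 to 48 mm, standing 8 mm off the face), 33 mm from the dial's axis, 8 mm out from the face. dial_pointer coincides with it when the dial is set.
- bottle: White glue bottle close in front of the dust pot, 66 mm diameter, 200 mm tall, standing; origin: centre of its underside. Bystander.
- tin: Low round aluminium wax tin, 72 mm diameter, 55 mm high, standing; origin: centre of its underside. Bystander.
- jar: Glass screw jar with steel cap, 76 mm diameter, 95 mm tall, standing; origin: centre of its underside. Bystander.
- tape: Grey tape measure standing on edge, 75 (x) by 40 (y) by 70 mm high; origin: centre of its underside. Bystander.
Mind the look-alikes: they are no part of the job. Leave any red or turquoise look-alike of the lid alone.

How it is judged:
By the outcome, as a careful person would: the job done as asked, in the order asked, and still so for the second after the job is handed in, with the robot touching nothing.
It also fails if it takes over 67 s, if anything falls off the work surface, if the arm or the gripper's body presses on something with over 40 N, if the wrist force passes 120 N, or if a joint passes its speed limit or range.

ROBOT

A 6-joint arm with a two-finger parallel gripper is mounted at the origin on the work surface. World frame = base frame: x ahead of the robot, y to its left, z up, the work surface at z = 0. Lengths are in mm, angles in rad, forces in N, time in s.
With the tool pointing down it reaches from about 375 to 900 mm from the base axis. Payload 3.1 kg.
Tool frame: the origin (TCP) lies between the finger pads, 19 mm behind the fingertips; this is the grasp point; z points along the fingers, y is the line along which they close (so a half turn about z gives the same grasp; the last joint's range is limited). The gripper opens to 85 mm and grips with 20 to 120 N. Pads are 22 mm wide; open, the fingers measure 114 mm over their backs; the gripper's body (76 mm by 85 mm) begins 54 mm behind the grasp point. The pads swing forward as they close: fully open they stand 13 mm farther back than shut.
Start: joints at [-1.446, 0.527, 1.433, -0, 1.181, -0.178], TCP at [186.991, -596.348, 250.01] pointing down, gripper open.
Joint ranges: [-3.08, 3.08], [-0.75, 2.2], [0.22, 2.44], [-1.43, 4.57], [0, 2.65], [-2.85, 2.85]. Speed limits (rad/s): [2.79, 2.79, 3.14, 3.14, 3.14, 3.14].

INTERFACE

Orientations are given as a unit quaternion [w, x, y, z].
In Python, from workcell import manip gives the robot as it stands.
- The arm moves only by the tool arm_command, never from a script. Its argument "steps" is a list of rows, each a list of 6 numbers: the shift along the tool's x, y, z normalised to -1 to 1, where 1 is 4 cm, then the turn, a rotation vector about the tool's x, y, z normalised to -1 to 1, where 1 is 0.12 rad. A call has 1 to 5 rows; each row shifts and turns the commanded pose from where the row before left it, along the tool's axes as they then stand; what a row does not reach is not made up. A row lasts 1/10 s, in which the tool goes at most 50 mm and 8.59 degrees, less where a joint would pass 70% of its speed; a pose out of reach is approached as far as the arm can. A call with a number of a shift or a turn outside -1 to 1 is refused whole. A call with a gripper value outside its range is refused whole. "hand" is the opening, from 0 (shut) to 1 (fully open), set as the call begins (left out, the last holds). The fingers move at their own pace and stop on an object; "grip_force" is the grip in N (left out, the last holds). Time passes only in rows, so rows that do not move let the fingers close. It gives the time, the measured TCP pose, the force, the opening and the grip force at its end, in the units of the state.
- manip.read_state(): the state, without advancing time (a new reading comes with each control period).
- manip.capture(name): name is "side" or "top" or "wrist"; returns a dict with "img" (400x640x3 uint8, blue, green, red), "K" (3x3 intrinsics, pixels), "D" ([k1, k2, p1, p2, k3] as OpenCV has them; the pictures are not rectified), "R" (3x3) and "t" (3): a world point X has camera coordinates R X + t; the wrist camera has in their place "mount" (4x4, takes a point from camera to tool coordinates, whose origin is the TCP and whose axes are the flange's). Camera axes: x right, y down, z forward; pixel columns grow to the right and rows downward; lengths in mm; the calibration is good to about 2 mm. A picture is of the moment at which its call begins: read the wrist's pose just before it. There is no depth.
- manip.job_done(): hands the job in; it is judged then, once.
The state is a dict: "clock": time; "q": joint angles; "joint_velocities": joint speeds; "effort": joint torques, N m; "ee_pos": TCP position; "eef_rot": TCP orientation; "wrist_force": force on the tool from outside, world axes, zero at the start; "wrist_torque": the same for the moment, N m; "width": finger opening in mm; "gripper_force": force on a finger pad.
Only numpy, scipy, OpenCV 4.12 (cv2) and the standard library are available. Lean on these libraries where they do the work, as an engineer would, in place of code of your own. Each camera call takes 0.05 s, during which the arm holds its last target. There are 200 camera calls.

## Working session

There is one attempt and no reset: what is moved stays moved. The work goes in short steps, Python scripts to look and compute and a tool call to move; the robot and the scene stay as the last step left them, time stands still between calls to the robot, and variables do not carry over. Pictures are saved under pics/ and viewed, at most 10 in all, crops included, and the job is handed in when it is done.

Besides the shell and the picture viewer there is one more tool, called after ">>>" as name(argument=value, ...) on one line, values as JSON. arm_command: Moves the arm, as the interface text tells. Scaled input: -1 to 1 covers 4 cm each way for a shift and 0.12 rad each way for a turn. Its arguments: {"type":"object","properties":{"steps":{"type":"array"},"hand":{"type":"number"},"grip_force":{"type":"number"}},"required":["steps"]}

```bash
mkdir -p pics
cat > h.py <<'E'
import numpy as np, cv2, json
from workcell import manip
from scipy.spatial.transform import Rotation as Rot
def cap(n):
    s=manip.read_state(); c=manip.capture(n)
    if n=='wrist':
        q=s['eef_rot']; T=np.eye(4); T[:3,:3]=Rot.from_quat([q[1],q[2],q[3],q[0]]).as_matrix(); T[:3,3]=s['ee_pos']
        W=T@np.array(c['mount']); c['R']=W[:3,:3].T; c['t']=-W[:3,:3].T@W[:3,3]
    for k in 'KDRt': c[k]=np.array(c[k],float)
    return c
def ray(c,uv):
    p=cv2.undistortPoints(np.array(uv,float).reshape(-1,1,2),c['K'],c['D']).reshape(-1,2)
    d=np.c_[p,np.ones(len(p))]@c['R']; o=-c['R'].T@c['t']
    return o,d/np.linalg.norm(d,axis=1)[:,None]
def onz(c,uv,z):
    o,d=ray(c,uv); return o+d*((z-o[2])/d[:,2])[:,None]
def tri(c1,u1,c2,u2):
    o1,d1=ray(c1,u1);o2,d2=ray(c2,u2);out=[]
    for a,b in zip(d1,d2):
        s=np.linalg.lstsq(np.c_[a,-b],o2-o1,rcond=None)[0]; p,q=o1+a*s[0],o2+b*s[1]; out.append(np.r_[(p+q)/2,np.linalg.norm(p-q)])
    return np.array(out)
def proj(c,X):
    return cv2.projectPoints(np.array(X,float).reshape(-1,1,3),cv2.Rodrigues(c['R'])[0],c['t'],c['K'],c['D'])[0].reshape(-1,2)
def save(n,i): cv2.imwrite('pics/%s.png'%n,i)
E
python3 - <<'E'
from h import *
s=cap('side');t=cap('top');w=cap('wrist')
for n,c in zip('stw',(s,t,w)): save(n+'0',c['img']); print(-c['R'].T@c['t'],c['R'][2],c['K'][0,0])
import pickle; pickle.dump((s,t,w),open('c0.pkl','wb'))
E
```

```text
[ -83.61391444  670.88517764 1160.49168747] [ 0.4148416  -0.5116201  -0.75243028] 472.89964860477806
[ 355.22596168  -31.27332888 1527.26846383] [ 7.22104440e-02  1.50131247e-04 -9.97389407e-01] 507.823773974603
[ 263.25879589 -572.90936461  373.13723279] [-0.30128704 -0.09251006 -0.9490353 ] 276.05514057056763
```

View pics/t0.png

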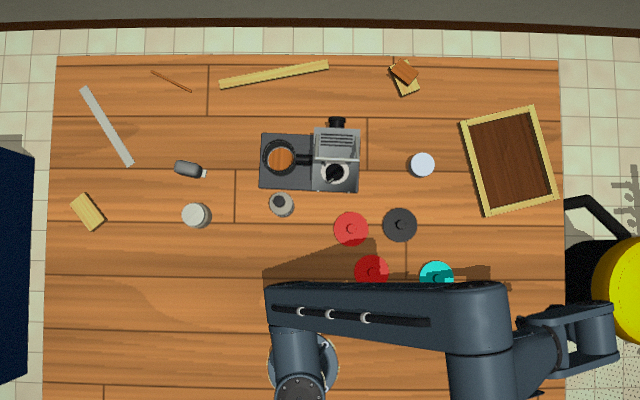

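View pics/s0.png

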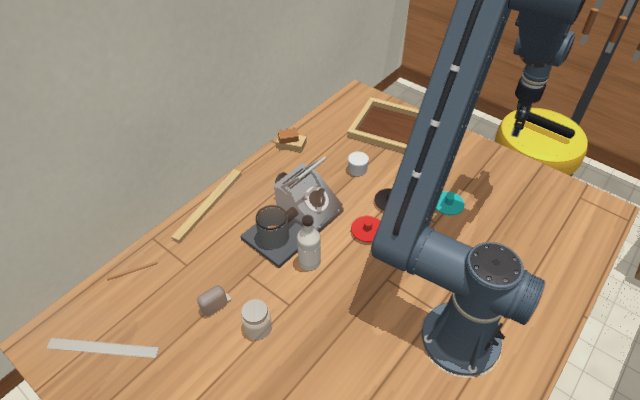

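Top view: the lid-like things are black at (399,225), red at (350,229) and (371,270), turquoise at (436,273). The black one fits, since the lid is described as black. The extractor is at (310,160), with the pot at (280,157) and the dial at (334,174). I'll confirm with an enlarged crop.

Run:
```python
from h import *
import pickle; s,t,w=pickle.load(open('c0.pkl','rb'))
a=cv2.resize(t['img'][110:250,250:450],None,fx=4,fy=4,interpolation=cv2.INTER_CUBIC)[:, :800]
b=cv2.resize(s['img'][150:280,235:415],None,fx=4,fy=4,interpolation=cv2.INTER_CUBIC)
save('tc',a); save('sc',b)
# black lid mask in top
h=t['img'].max(2)
m=((h<75)*255).astype(np.uint8); m[:200]=0;m[250:]=0;m[:,:375]=0;m[:,425:]=0
cs,_=cv2.findContours(m,cv2.RETR_EXTERNAL,cv2.CHAIN_APPROX_NONE)
for c in cs:
    if cv2.contourArea(c)>100: e=cv2.fitEllipse(cv2.convexHull(c)); print(e,onz(t,e[0],18))
```

```text
((399.30780029296875, 224.655517578125), (33.42399597167969, 33.949344635009766), 105.46098327636719) [[ 420.73166908 -285.13037762   18.        ]]
```

View pics/tc.png

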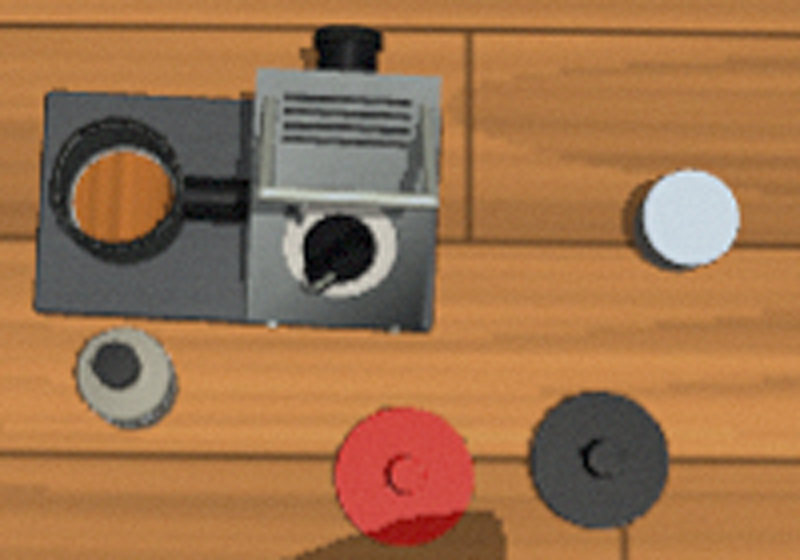

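View pics/sc.png

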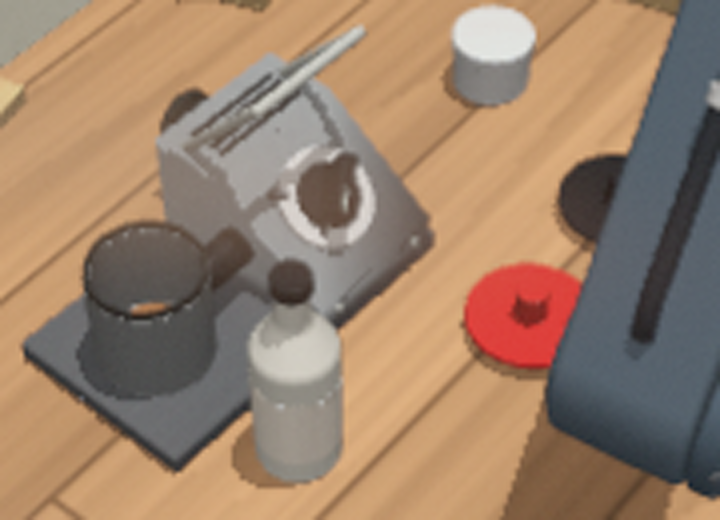

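The crop confirms it: the black lid (grip at crop (603,458), full picture about (400,224)) is the only black one. The bottle is in front of the pot, the tin is on the right, and the dial pointer is at crop (320,285).

Run:
```python
from h import *
import pickle; s,t,w=pickle.load(open('c0.pkl','rb'))
T=lambda p:(np.array(p)/4+[250,110]); S=lambda p:(np.array(p)/4+[235,150])
print('rim',tri(t,T([117,190]),s,S([148,270])))
print('botcap',tri(t,T([115,363]),s,S([291,282])))
print('plinthFL,BL',onz(t,[T([36,312]),T([47,92])],20), 'side FL',tri(t,[T([36,312])],s,[S([178,460])]),'BL',tri(t,[T([47,92])],s,[S([28,348])]))
print('housing FR45',tri(t,T([432,329]),s,S([432,235])))
print('bar ends',tri(t,[T([262,192]),T([436,202])],s,[S([190,143]),S([363,33])]))
print('dial ring c',tri(t,T([340,250]),s,S([328,196])))
print('lid grip top',onz(t,T([603,458]),46),'tin',onz(t,T([691,218]),55))
st=manip.read_state();print(st)
q=st['eef_rot'];print(Rot.from_quat([q[1],q[2],q[3],q[0]]).as_matrix().round(3))
print(np.array(w['mount']).round(3).tolist())
```

```text
rim [[603.57154237  70.42812953 117.14743689   5.27979102]]
botcap [[473.02012497  62.98901386 193.38772752   0.64906785]]
plinthFL,BL [[525.63001686 134.73912133  20.        ]
 [692.69638896 129.9012354   20.        ]] side FL [[526.62216751 135.50056719  18.80926444   2.10297817]] BL [[692.94907883 129.73335332  14.33022153   2.48380572]]
housing FR45 [[ 518.29421072 -160.68053531   13.70649278    3.52190324]]
bar ends [[ 610.11458042  -18.50957949  171.55611877   46.50719357]
 [ 580.18394044 -146.94432401  208.60229804    0.77074339]]
dial ring c [[566.29303709 -88.16123655  88.63555223   3.61917109]]
lid grip top [[ 420.01498505 -284.66286325   46.        ]] tin [[ 596.73307108 -348.56444173   55.        ]]
{'clock': 0.15, 'q': array([-1.44552645e+00,  5.28283555e-01,  1.43361194e+00,  1.02738621e-06,
        1.18141021e+00, -1.78474534e-01]), 'joint_velocities': array([-0.00100376, -0.00285114, -0.00488234,  0.00035659,  0.00042038,
       -0.00124499]), 'effort': array([ 8.23954451e-04, -4.42744303e+01, -1.78275973e+01, -2.81106768e-04,
        5.57644918e-03,  1.74461629e-06]), 'ee_pos': array([ 186.91183446, -595.8494877 ,  249.23813125]), 'eef_rot': array([-8.56213681e-04,  9.88489233e-01,  1.51288804e-01,  2.32578911e-05]), 'wrist_force': array([-0.74939552, -0.30434925, -0.85306404]), 'wrist_torque': array([ 0.01696275, -0.01381276,  0.00051826]), 'gripper_force': 0.0, 'width': 85.47395929666374}
[[ 0.954  0.299 -0.   ]
 [ 0.299 -0.954  0.002]
 [ 0.    -0.002 -1.   ]]
[[-0.001, -0.949, -0.315, 79.754], [1.0, -0.001, 0.0, 0.789], [-0.0, -0.315, 0.949, -123.989], [0.0, 0.0, 0.0, 1.0]]
```

```bash
cat >> h.py <<'E'
def pose(s=None):
    s=s or manip.read_state(); q=s['eef_rot']
    return np.array(s['ee_pos']),Rot.from_quat([q[1],q[2],q[3],q[0]])
def down(yaw): # tool x at world yaw, pointing down
    c,s=np.cos(yaw),np.sin(yaw); return Rot.from_matrix(np.array([[c,s,0],[s,-c,0],[0,0,-1]]))
def plan(p1,R1,n,start=None):
    p0,R0=start or pose(); Rr=R0.inv()*R1; w=Rr.as_rotvec()/n; d=R0.inv().apply(p1-p0)
    st=Rot.from_rotvec(w).as_matrix(); A=sum(np.linalg.matrix_power(st,k) for k in range(n))
    r=np.r_[np.linalg.solve(A,d)/40,w/.12]; print('x%d'%n,r.round(3).tolist()); return r
E
python3 - <<'E'
from h import *
plan(np.array([420,-285,200.]),down(-0.02),10)
E
```

```text
x10 [0.701, -0.679, 0.124, -0.001, -0.0, 0.27]
```

>>> arm_command(steps=[[0.7, -0.68, 0.12, 0, 0, 0.27], [0.7, -0.68, 0.12, 0, 0, 0.27], [0.7, -0.68, 0.12, 0, 0, 0.27], [0.7, -0.68, 0.12, 0, 0, 0.27], [0.7, -0.68, 0.12, 0, 0, 0.27]], hand=1)

```text
clock: 0.65
ee_pos: [291.1, -429.7, 225.6]
eef_rot: [-0.0, 0.998, 0.07, -0.0]
wrist_force: [1.4, -0.1, 0.1]
width: 85.5
gripper_force: 0.0
```

>>> arm_command(steps=[[0.7, -0.68, 0.12, 0, 0, 0.27], [0.7, -0.68, 0.12, 0, 0, 0.27], [0.7, -0.68, 0.12, 0, 0, 0.27], [0.7, -0.68, 0.12, 0, 0, 0.27], [0.7, -0.68, 0.12, 0, 0, 0.27]])

```text
clock: 1.15
ee_pos: [420.4, -283.6, 201.7]
eef_rot: [-0.0, 1.0, -0.011, -0.0]
wrist_force: [1.5, -0.5, -0.5]
width: 85.3
gripper_force: 0.0
```

>>> arm_command(steps=[[0, 0, 0, 0, 0, 0], [0, 0, 0, 0, 0, 0], [0, 0, 0, 0, 0, 0]])

```text
clock: 1.45
ee_pos: [419.3, -285.7, 202.0]
eef_rot: [0.0, 1.0, -0.01, -0.0]
wrist_force: [0.1, -0.9, 0.3]
width: 85.3
gripper_force: 0.0
```

Run:
```python
from h import *
import pickle
w=cap('wrist'); t=cap('top'); pickle.dump((w,t),open('c1.pkl','wb'))
save('w1',np.hstack([w['img']])); print(pose()[0])
m=((w['img'].max(2)<90)*255).astype(np.uint8)
cs,_=cv2.findContours(m,cv2.RETR_EXTERNAL,cv2.CHAIN_APPROX_NONE)
for c in cs:
    if cv2.contourArea(c)>1500: e=cv2.fitEllipse(c); print(cv2.contourArea(c),e,onz(w,e[0],18))
```

```text
[ 419.06738599 -286.10580192  202.11701975]
37400.0 ((312.7381286621094, 343.45074462890625), (144.12486267089844, 527.9371337890625), 90.02713012695312) [[ 183.49157944 -276.80299658   18.        ]]
5794.5 ((315.2059020996094, 180.6112823486328), (84.36907196044922, 87.32323455810547), 104.92908477783203) [[ 422.18260674 -285.74791629   18.        ]]
2668.0 ((536.2493896484375, 63.13177490234375), (18.859195709228516, 244.8816680908203), 177.84169006347656) [[ 541.39948291 -514.96593778   18.        ]]
3071.5 ((164.76658630371094, 69.12594604492188), (60.01320266723633, 114.69696807861328), 18.9899845123291) [[ 542.99074438 -134.49610173   18.        ]]
4589.0 ((45.578208923339844, 33.67343521118164), (73.71559143066406, 90.31962585449219), 100.56134796142578) [[579.74637045 -19.38663126  18.        ]]
```

View pics/w1.png

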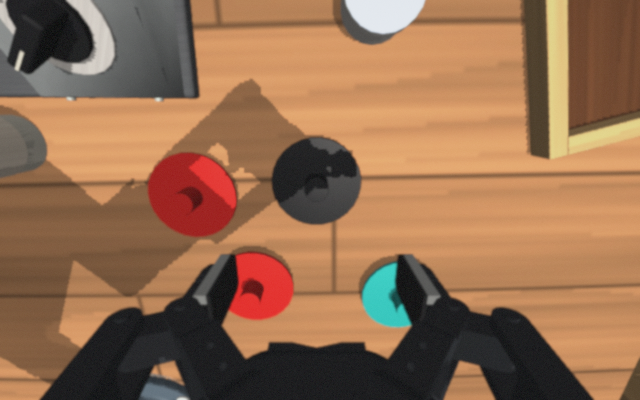

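Wrist view: the black lid is at (315,181), the red look-alikes at (193,194) and (257,287), and the turquoise one at (390,295). I'll check the height across the two views, then descend.

Run:
```python
from h import *
import pickle
w,t=pickle.load(open('c1.pkl','rb'))
print(tri(t,[399.3,224.66],w,[315.2,180.6]))
plan(np.array([421.3,-285.4,41.]),down(-0.02),5)
```

```text
[[ 4.20974359e+02 -2.85793153e+02  1.33589200e+01  2.16792907e-01]]
x5 [0.011, -0.004, 0.806, 0.001, -0.0, -0.003]
```

>>> arm_command(steps=[[0.01, 0, 0.8, 0, 0, 0], [0.01, 0, 0.8, 0, 0, 0], [0.01, 0, 0.8, 0, 0, 0], [0.01, 0, 0.8, 0, 0, 0], [0.01, 0, 0.8, 0, 0, 0]])

```text
clock: 2.05
ee_pos: [421.3, -286.5, 41.1]
eef_rot: [0.0, 1.0, -0.011, 0.0]
wrist_force: [-0.3, 1.1, 0.5]
width: 85.1
gripper_force: 0.0
```

>>> arm_command(steps=[[0, 0, 0, 0, 0, 0], [0, 0, 0, 0, 0, 0], [0, 0, 0, 0, 0, 0], [0, 0, 0, 0, 0, 0], [0, 0, 0, 0, 0, 0]], hand=0, grip_force=80)

```text
clock: 2.55
ee_pos: [422.4, -286.1, 44.1]
eef_rot: [0.001, 1.0, -0.01, 0.001]
wrist_force: [-1.4, -1.9, 5.4]
width: 23.3
gripper_force: 78.1
```

>>> arm_command(steps=[[0, 0, 0, 0, 0, 0], [0, 0, 0, 0, 0, 0], [0, 0, 0, 0, 0, 0], [0, 0, 0, 0, 0, 0]])

```text
clock: 2.95
ee_pos: [422.4, -286.1, 44.1]
eef_rot: [0.002, 1.0, -0.01, 0.001]
wrist_force: [-0.6, -0.9, 6.0]
width: 22.9
gripper_force: 78.1
```

>>> arm_command(steps=[[0, 0, -0.6, 0, 0, 0], [0, 0, -1, 0, 0, 0], [0, 0, -1, 0, 0, 0], [0, 0, -1, 0, 0, 0], [0, 0, -1, 0, 0, 0]])

```text
clock: 3.45
ee_pos: [421.4, -284.6, 228.8]
eef_rot: [0.001, 1.0, -0.01, 0.001]
wrist_force: [1.3, -1.0, -1.6]
width: 22.8
gripper_force: 78.5
```

>>> arm_command(steps=[[0, 0, -0.5, 0, 0, 0], [0, 0, 0, 0, 0, 0], [0, 0, 0, 0, 0, 0]])

```text
clock: 3.75
ee_pos: [421.4, -284.6, 246.5]
eef_rot: [0.0, 1.0, -0.01, 0.0]
wrist_force: [-0.2, -0.1, -1.8]
width: 22.8
gripper_force: 78.5
```

Run:
```python
from h import *
import pickle
w=cap('wrist'); t=cap('top'); pickle.dump((w,t),open('c2.pkl','wb'))
save('w2',w['img']); print(pose()[0],manip.read_state()['width'],manip.read_state()['wrist_force'])
s=cap('side'); pickle.dump(s,open('s2.pkl','wb'))
```

```text
[ 420.83422894 -284.11525214  244.85453808] 22.90859430822481 [-0.56042223  0.29291595 -2.43747846]
```

View pics/w2.png

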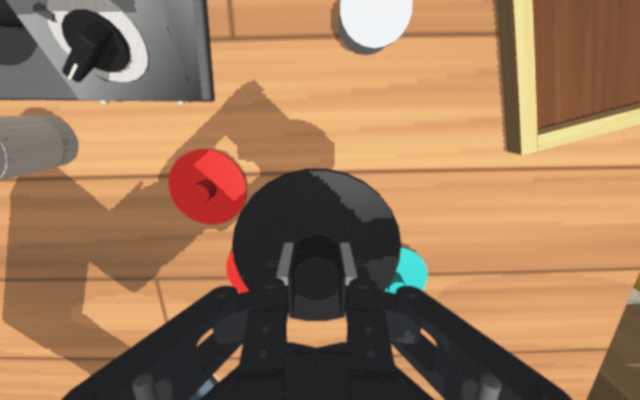

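Wrist view: the lid is held centred, with the flange spanning columns 233–400. I'll go past the extractor in two stops, lid high above the bottle, to measure the rim and dial.

Run:
```python
from h import *
import pickle
w,t=pickle.load(open('c2.pkl','rb'))
p,R=pose()
for z in (22,26,30):
    a=np.linspace(0,2*np.pi,73); P=p+R.apply(np.c_[52*np.cos(a),52*np.sin(a),0*a+z]); u=proj(w,P); print(z,u.min(0),u.max(0))
plan(np.array([480,-80,305.]),down(-0.028),6)
```

```text
22 [226.72925577 165.50728481] [400.25429001 321.24396333]
26 [228.71702889 164.1507298 ] [398.34847703 316.97729518]
30 [230.61804804 162.8598597 ] [396.52574241 312.87839182]
x6 [0.226, -0.857, -0.251, -0.003, 0.003, 0.011]
```

>>> arm_command(steps=[[0.22, -0.85, -0.25, 0, 0, 0.01], [0.22, -0.85, -0.25, 0, 0, 0.01], [0.22, -0.85, -0.25, 0, 0, 0.01], [0.22, -0.85, -0.25, 0, 0, 0.01], [0.22, -0.85, -0.25, 0, 0, 0.01]])

```text
clock: 4.4
ee_pos: [469.1, -114.5, 294.8]
eef_rot: [-0.001, 1.0, -0.013, -0.002]
wrist_force: [0.1, 0.1, -1.1]
width: 22.8
gripper_force: 78.7
```

>>> arm_command(steps=[[0.22, -0.85, -0.25, 0, 0, 0.01], [0, 0, 0, 0, 0, 0], [0, 0, 0, 0, 0, 0], [0, 0, 0, 0, 0, 0]])

```text
clock: 4.8
ee_pos: [478.6, -82.8, 304.8]
eef_rot: [-0.0, 1.0, -0.014, -0.001]
wrist_force: [0.4, -0.7, -0.4]
width: 22.6
gripper_force: 78.8
```

Run:
```python
from h import *
import pickle
w=cap('wrist'); pickle.dump(w,open('w3.pkl','wb')); save('w3',w['img']); print(pose()[0])
```

```text
[478.64256618 -83.12152544 304.94392223]
```

>>> arm_command(steps=[[0, -0.75, 0, 0, 0, 0], [0, -0.75, 0, 0, 0, 0], [0, -0.75, 0, 0, 0, 0], [0, -0.75, 0, 0, 0, 0], [0, 0, 0, 0, 0, 0]])

```text
clock: 5.35
ee_pos: [481.8, 39.2, 305.3]
eef_rot: [-0.001, 1.0, -0.013, -0.001]
wrist_force: [0.2, 0.1, -1.0]
width: 22.7
gripper_force: 79.0
```

>>> arm_command(steps=[[0, 0, 0, 0, 0, 0], [0, 0, 0, 0, 0, 0]])

```text
clock: 5.55
ee_pos: [482.6, 36.3, 305.7]
eef_rot: [0.0, 1.0, -0.015, -0.0]
wrist_force: [0.1, -0.3, -0.0]
width: 22.8
gripper_force: 79.0
```

Run:
```python
from h import *
import pickle
v=pickle.load(open('w3.pkl','rb'))
w=cap('wrist'); pickle.dump(w,open('w4.pkl','wb')); save('w4',w['img']); print(pose()[0])
save('w34',np.vstack([v['img'][0:290,:],w['img'][0:290,:]]))
```

```text
[482.61099144  36.22186024 305.77519369]
```

View pics/w34.png

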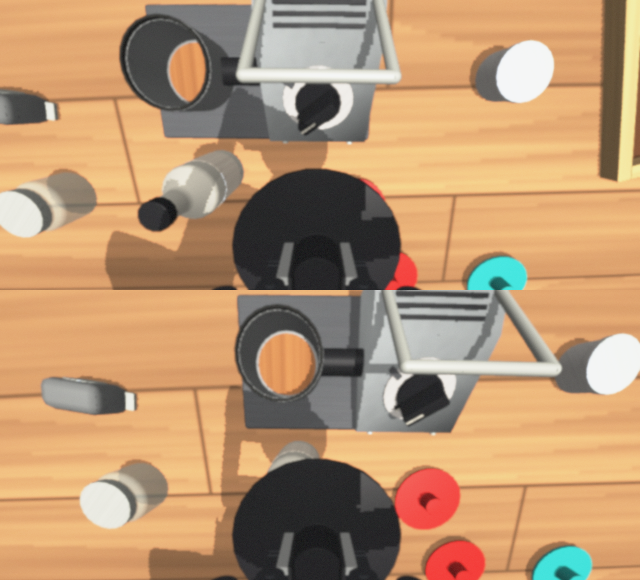

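Both stops show the pot, with the rim centred at about (167,62) and (280,63). The handle bar ends are at (238,75)/(400,77) and (402,78)/(560,80), and the dial is in front of the bar. Next I'll triangulate the rim and bar.

Run:
```python
from h import *
import pickle
a=pickle.load(open('w3.pkl','rb'));b=pickle.load(open('w4.pkl','rb'))
E=[]
for c,(x,y) in ((a,(167,62)),(b,(280,63))):
    g=c['img'].max(2); best=None
    for th in (35,45,55,65):
        m=((g<th)*255).astype(np.uint8); k=np.zeros_like(m); cv2.circle(k,(x,y),56,255,-1); m&=k
        p=cv2.findNonZero(m)
        # outermost dark pixel per direction
        p=p.reshape(-1,2); d=p-[x,y]; an=np.round(np.degrees(np.arctan2(d[:,1],d[:,0]))/6); r=np.hypot(*d.T)
        q=[p[an==k][r[an==k].argmax()] for k in np.unique(an) if not (-6<=k<=6)]
        e=cv2.fitEllipse(np.array(q,np.float32)); print(th,len(q),[np.round(v,1) for v in e])
        if th==45:E.append(e[0])
print('rim',tri(a,[E[0],(167,62)],b,[E[1],(280,63)]))
print('bar',tri(a,[(238,75),(400,77)],b,[(402,78),(560,80)]))
print('dialring',tri(a,(318,100),b,(421,102)))
print('plinth FL',tri(a,(166,136),b,(247,138)), 'FRhousing',tri(a,(366,141),b,(452,142)))
# predicted rim ellipse center extents
for c in (a,b):
    t=np.linspace(0,6.28,73); u=proj(c,np.c_[606+46*np.cos(t),67+46*np.sin(t),0*t+117]); print(u.min(0),u.max(0))
```

```text
35 11 [array([144.9,  50.7]), array([44.1, 63.9]), np.float64(12.4)]
45 22 [array([164.6,  63.3]), array([79.4, 98.2]), np.float64(146.5)]
55 27 [array([164.4,  62.4]), array([81. , 97.3]), np.float64(145.4)]
65 42 [array([164. ,  62.8]), array([80.3, 98.5]), np.float64(144.1)]Traceback (most recent call last):
  File "<stdin>", line 13, in <module>
cv2.error: OpenCV(4.12.0) /io/opencv/modules/imgproc/src/shapedescr.cpp:356: error: (-215:Assertion failed) n >= 0 && (depth == CV_32F || depth == CV_32S) in function 'fitEllipseNoDirect'
```

Run:
```python
from h import *
import pickle
a=pickle.load(open('w3.pkl','rb'));b=pickle.load(open('w4.pkl','rb'))
E=[]
for c,(x,y) in ((a,(167,62)),(b,(280,63))):
    g=c['img'].max(2)
    for th in (55,65,75):
        p=np.argwhere(g<th)[:,::-1]; d=p-[x,y]; r=np.hypot(*d.T); k=r<54; p,d,r=p[k],d[k],r[k]
        an=np.round(np.degrees(np.arctan2(d[:,1],d[:,0]))/6)
        q=[p[an==k][r[an==k].argmax()] for k in np.unique(an) if not (-6<=k<=6)]
        if len(q)<8: continue
        e=cv2.fitEllipse(np.array(q,np.float32)); print(th,len(q),[np.round(v,1) for v in e])
    E.append(e[0])
print('rim',tri(a,[E[0],(167,62)],b,[E[1],(280,63)]))
print('bar',tri(a,[(238,75),(400,77)],b,[(402,78),(560,80)]))
print('dialring',tri(a,(318,100),b,(421,102)))
print('plinth FL',tri(a,(166,136),b,(247,138)), 'FRhousing',tri(a,(366,141),b,(452,142)))
for c in (a,b):
    t=np.linspace(0,6.28,73); u=proj(c,np.c_[606+46*np.cos(t),67+46*np.sin(t),0*t+117]); print(u.min(0),u.max(0))
```

```text
55 27 [array([164.4,  62.4]), array([81. , 97.3]), np.float64(145.4)]
65 42 [array([164. ,  62.8]), array([80.3, 98.5]), np.float64(144.1)]
75 48 [array([166.7,  63.3]), array([ 83.4, 104. ]), np.float64(137.9)]
55 16 [array([276.5,  58. ]), array([78.6, 82.8]), np.float64(173.9)]
65 28 [array([278.7,  62.6]), array([84.7, 94.9]), np.float64(164.7)]
75 47 [array([278.4,  62.9]), array([85. , 97.1]), np.float64(169.6)]
rim [[6.10906315e+02 7.13216741e+01 1.06954403e+02 6.74693416e-01]
 [6.11019474e+02 6.93307918e+01 1.09754382e+02 6.10113208e-01]]
bar [[ 5.83580604e+02 -3.04142255e+01  2.11669130e+02  1.22993181e+00]
 [ 5.79294834e+02 -1.47132640e+02  2.12841322e+02  2.01055392e-01]]
dialring [[568.3700288  -88.47060601  92.91239682   1.03584629]]
plinth FL [[527.5546738  135.14049006  17.19113175   2.19815786]] FRhousing [[ 5.15554793e+02 -1.52899093e+02  4.55289863e+01  3.23611353e-01]]
[121.93277266  15.51878555] [211.10303657 112.93304489]
[237.05111074  15.76457945] [326.30557069 113.36038647]
```

Run:
```python
from h import *
p,R=pose(); r=plan(np.array([608.7,68.5,305.]),down(-0.028),4); plan(np.array([608.7,68.5,175.]),down(-0.028),4,(np.array([608.7,68.5,305.]),down(-0.028)))
```

```text
x4 [0.782, -0.224, 0.005, 0.001, 0.001, -0.003]
x4 [0.0, 0.0, 0.812, 0.0, 0.0, 0.0]
```

>>> arm_command(steps=[[0.78, -0.22, 0, 0, 0, 0], [0.78, -0.22, 0, 0, 0, 0], [0.78, -0.22, 0, 0, 0, 0], [0.78, -0.22, 0, 0, 0, 0], [0, 0, 0, 0, 0, 0]])

```text
clock: 6.1
ee_pos: [612.3, 68.3, 305.5]
eef_rot: [0.0, 1.0, -0.014, 0.002]
wrist_force: [0.2, -0.2, -0.9]
width: 22.4
gripper_force: 79.0
```

>>> arm_command(steps=[[0, 0, 0.8, 0, 0, 0], [0, 0, 0.8, 0, 0, 0], [0, 0, 0.8, 0, 0, 0], [0, 0, 0.8, 0, 0, 0], [0, 0, 0, 0, 0, 0]])

```text
clock: 6.6
ee_pos: [604.1, 68.3, 173.4]
eef_rot: [-0.0, 1.0, -0.015, -0.006]
wrist_force: [-1.1, -0.1, -1.3]
width: 22.8
gripper_force: 78.8
```

>>> arm_command(steps=[[0, 0, 0, 0, 0, 0], [0, 0, 0, 0, 0, 0], [0, 0, 0, 0, 0, 0]])

```text
clock: 6.9
ee_pos: [609.5, 69.0, 180.2]
eef_rot: [0.0, 1.0, -0.014, 0.002]
wrist_force: [0.2, 0.4, 0.0]
width: 22.6
gripper_force: 78.8
```

Run:
```python
from h import *
print(plan(np.array([608.7,68.5,175.]),down(-0.028),1), pose()[0],pose()[1].as_matrix().round(3))
s=cap('side');t=cap('top')
a=cv2.resize(t['img'][120:200,240:320],(480,480),interpolation=cv2.INTER_CUBIC);b=cv2.resize(s['img'][170:260,240:330],(480,480),interpolation=cv2.INTER_CUBIC)
w=cap('wrist'); import pickle; pickle.dump((s,t,w),open('c5.pkl','wb'))
save('w5',cv2.resize(w['img'],(800,500)))
```

```text
x1 [-0.021, 0.014, 0.13, 0.002, -0.035, 0.003]
[-0.0213174   0.0140207   0.13022215  0.00175023 -0.0348409   0.00255324] [609.54615237  69.03870206 180.21228718] [[ 1.    -0.028  0.004]
 [-0.028 -1.    -0.   ]
 [ 0.004  0.    -1.   ]]
```

View pics/w5.png

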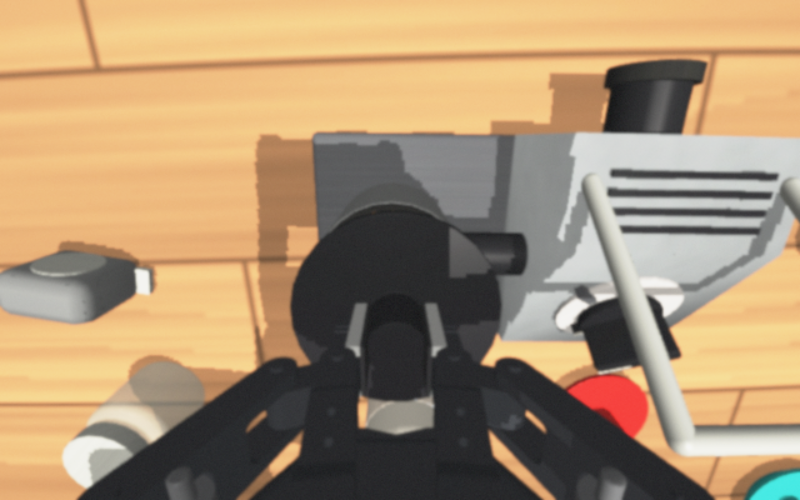

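The lid is above the pot. The pot's back edge shows at columns 335–447 and the flange at 291–500. I'll compare with the projection, then lower.

Run:
```python
from h import *
import pickle
s,t,w=pickle.load(open('c5.pkl','rb'))
a=np.linspace(0,6.28,361)
for n,c,r,z in (('rim',(607.2,68),47,110),('seal',(607.2,68),46,117),):
    u=proj(w,np.c_[c[0]+r*np.cos(a),c[1]+r*np.sin(a),0*a+z])*1.25; i=u[:,1].argmin(); print(n,u[i],u.min(0),u.max(0))
p,R=pose()
u=proj(w,p+R.apply(np.c_[52*np.cos(a),52*np.sin(a),0*a+25]))*1.25; print(u[u[:,1].argmin()],u.min(0),u.max(0))
```

```text
rim [395.04129886 202.65158048] [318.21719023 202.65158048] [473.09490467 346.23654591]
seal [395.05049177 206.73172425] [317.39813342 206.73172425] [473.94426174 351.20395977]
[392.49302082 205.47412846] [285.15848605 205.47412846] [500.57574049 398.95364493]
```

>>> arm_command(steps=[[-0.02, 0, 0.25, 0, -0.03, 0], [0, 0, 0.15, 0, 0, 0], [0, 0, 0, 0, 0, 0], [0, 0, 0, 0, 0, 0]])

```text
clock: 7.45
ee_pos: [607.1, 69.4, 161.4]
eef_rot: [-0.0, 1.0, -0.014, -0.002]
wrist_force: [-0.0, 0.5, -0.6]
width: 22.5
gripper_force: 78.8
```

>>> arm_command(steps=[[0, 0, 0.1, 0, 0, 0], [0, 0, 0.1, 0, 0, 0], [0, 0, 0, 0, 0, 0]])

```text
clock: 7.75
ee_pos: [607.3, 69.4, 153.4]
eef_rot: [-0.0, 1.0, -0.014, -0.002]
wrist_force: [0.3, -0.3, -0.8]
width: 22.7
gripper_force: 78.8
```

>>> arm_command(steps=[[0, 0, 0.1, 0, 0, 0], [0, 0, 0, 0, 0, 0], [0, 0, 0, 0, 0, 0]])

```text
clock: 8.05
ee_pos: [607.7, 69.5, 150.2]
eef_rot: [-0.0, 1.0, -0.014, -0.001]
wrist_force: [1.8, 0.5, -1.2]
width: 23.2
gripper_force: 79.0
```

>>> arm_command(steps=[[0, 0, 0.08, 0, 0, 0], [0, 0, 0, 0, 0, 0], [0, 0, 0, 0, 0, 0]])

```text
clock: 8.35
ee_pos: [608.8, 69.8, 147.9]
eef_rot: [-0.0, 1.0, -0.014, 0.0]
wrist_force: [1.7, 2.4, 4.2]
width: 22.9
gripper_force: 79.2
```

>>> arm_command(steps=[[0.02, 0.01, 0.1, 0, 0, 0], [0, 0, 0, 0, 0, 0], [0, 0, 0, 0, 0, 0]])

```text
clock: 8.65
ee_pos: [609.2, 69.8, 143.5]
eef_rot: [-0.001, 1.0, -0.014, -0.0]
wrist_force: [3.1, 4.8, 4.5]
width: 22.8
gripper_force: 79.6
```

>>> arm_command(steps=[[0, 0, 0.1, 0, 0, 0], [0, 0, 0, 0, 0, 0], [0, 0, 0, 0, 0, 0]])

```text
clock: 8.95
ee_pos: [609.5, 69.9, 142.0]
eef_rot: [-0.001, 1.0, -0.014, 0.0]
wrist_force: [-0.2, 4.9, 17.0]
width: 22.7
gripper_force: 81.1
```

>>> arm_command(steps=[[0, 0, 0.08, 0, 0, 0], [0, 0, 0, 0, 0, 0], [0, 0, 0, 0, 0, 0], [0, 0, 0, 0, 0, 0]])

```text
clock: 9.35
ee_pos: [609.5, 69.9, 142.0]
eef_rot: [-0.0, 1.0, -0.014, 0.001]
wrist_force: [-5.2, 5.9, 32.3]
width: 22.8
gripper_force: 83.0
```

>>> arm_command(steps=[[0, 0, -0.07, 0, 0, 0], [0, 0, 0, 0, 0, 0]])

```text
clock: 9.55
ee_pos: [609.6, 69.9, 142.0]
eef_rot: [-0.001, 1.0, -0.014, 0.001]
wrist_force: [-0.7, 5.3, 19.1]
width: 22.5
gripper_force: 80.8
```

>>> arm_command(steps=[[0, 0, 0, 0, 0, 0], [0, 0, 0, 0, 0, 0], [0, 0, 0, 0, 0, 0], [0, 0, 0, 0, 0, 0], [0, 0, 0, 0, 0, 0]], hand=0.8, grip_force=40)

```text
clock: 10.05
ee_pos: [607.6, 68.7, 137.7]
eef_rot: [0.0, 1.0, -0.014, -0.003]
wrist_force: [0.2, 0.4, -0.4]
width: 68.1
gripper_force: 0.0
```

>>> arm_command(steps=[[0, 0, -0.3, 0, 0, 0], [0, 0, -0.7, 0, 0, 0], [0, 0, -0.9, 0, 0, 0], [0, 0, -0.9, 0, 0, 0], [0, 0, -0.9, 0, 0, 0]])

```text
clock: 10.55
ee_pos: [608.4, 68.9, 288.6]
eef_rot: [0.0, 1.0, -0.014, -0.002]
wrist_force: [0.4, 0.2, -0.1]
width: 68.4
gripper_force: 0.0
```

>>> arm_command(steps=[[0, 0, -0.6, 0, 0, 0], [0, 0, -0.6, 0, 0, 0], [0, 0, 0, 0, 0, 0], [0, 0, 0, 0, 0, 0]])

```text
clock: 10.95
ee_pos: [608.6, 68.9, 335.0]
eef_rot: [0.0, 1.0, -0.014, -0.001]
wrist_force: [-1.0, 0.1, 0.2]
width: 68.3
gripper_force: 0.0
```

Run:
```python
from h import *
import pickle
s=cap('side');t=cap('top');w=cap('wrist');pickle.dump((s,t,w),open('c6.pkl','wb')); print(pose()[0])
a=cv2.resize(w['img'],(640,400))[:,:]
a=w['img']
b=cv2.resize(s['img'][160:240,235:395],(640,200*320//200),interpolation=cv2.INTER_CUBIC)
save('m6',np.vstack([a[:270],b]))
```

```text
[607.86394827  68.96368281 332.82670434]
```

View pics/m6.png

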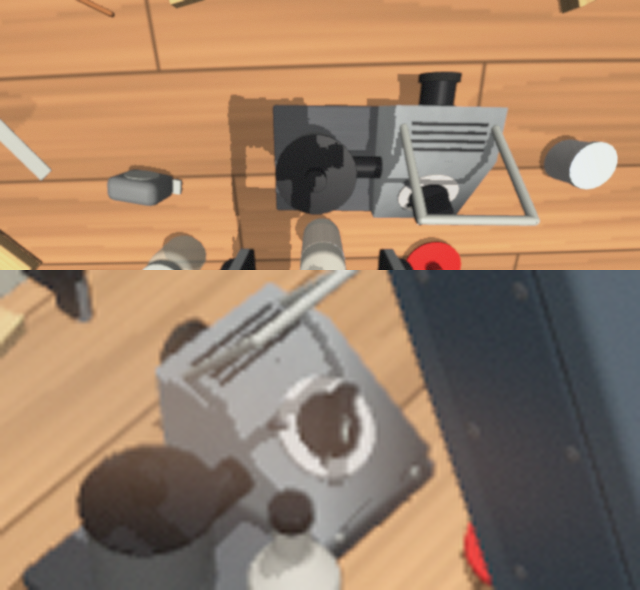

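The lid sits level on the pot: wrist ellipse at (316,170), nothing proud, and the travel from first contact to the hard stop was about 7 mm. In the side crop the ring tab appears at (278,425) and the pointer nose at (335,468). Next I'll go and look along the dial axis.

```bash
cat >> h.py <<'E'
yaw=-0.030; Rz=Rot.from_euler('z',yaw); O=np.array([605,-16.8,0.])
L=lambda p: O+Rz.apply(np.array(p,float))
n=Rz.apply([-np.sin(np.radians(35)),0,np.cos(np.radians(35))]); left=Rz.apply([0,1.,0]); dn=np.cross(left,n)*1.0
if dn[2]>0: dn=-dn
def Rd(phi):
    x=np.cos(phi)*dn+np.sin(phi)*left; z=-n; return Rot.from_matrix(np.c_[x,np.cross(z,x),z])
FC=L([-34,-75,45+51*np.tan(np.radians(35))])
E
python3 - <<'E'
from h import *
print(FC,n,dn,manip.read_state()['q'].round(2))
A=(np.array([470,-60,335.]),down(2.6-.03)); 
print(A[1].as_matrix()[:,0])
plan(A[0],A[1],22); B=(FC+125*n,Rd(0.5)); plan(*B,8,start=A); print(B[0])
E
```

```text
[568.76563634 -90.74640552  80.71058445] [-0.57331835  0.01720471  0.81915204] [-0.81878345  0.02457088 -0.57357644] [-0.07  0.43  1.36 -0.    1.36  1.53]
[-0.84104046  0.54097222  0.        ]
x22 [-0.259, -0.128, -0.001, -0.003, 0.001, -0.984]
x8 [-0.007, -0.095, 0.489, -0.317, -0.552, -0.042]
[497.10084305 -88.59581651 183.10458998]
```

>>> arm_command(steps=[[-0.26, -0.13, 0, 0, 0, -0.98], [-0.26, -0.13, 0, 0, 0, -0.98], [-0.26, -0.13, 0, 0, 0, -0.98], [-0.26, -0.13, 0, 0, 0, -0.98], [-0.26, -0.13, 0, 0, 0, -0.98]])

```text
clock: 11.6
ee_pos: [552.2, 83.7, 333.0]
eef_rot: [-0.001, 0.96, 0.279, -0.003]
wrist_force: [-0.7, -0.3, -0.3]
width: 68.4
gripper_force: 0.0
```

>>> arm_command(steps=[[-0.26, -0.13, 0, 0, 0, -0.98], [-0.26, -0.13, 0, 0, 0, -0.98], [-0.26, -0.13, 0, 0, 0, -0.98], [-0.26, -0.13, 0, 0, 0, -0.98], [-0.26, -0.13, 0, 0, 0, -0.98]])

```text
clock: 12.1
ee_pos: [497.9, 64.8, 333.4]
eef_rot: [-0.002, 0.838, 0.545, -0.003]
wrist_force: [-0.4, 0.2, 0.3]
width: 68.4
gripper_force: 0.0
```

>>> arm_command(steps=[[-0.26, -0.13, 0, 0, 0, -0.98], [-0.26, -0.13, 0, 0, 0, -0.98], [-0.26, -0.13, 0, 0, 0, -0.98], [-0.26, -0.13, 0, 0, 0, -0.98], [-0.26, -0.13, 0, 0, 0, -0.98]])

```text
clock: 12.6
ee_pos: [463.3, 19.0, 333.7]
eef_rot: [-0.003, 0.644, 0.765, -0.002]
wrist_force: [1.2, 0.4, 0.2]
width: 68.3
gripper_force: 0.0
```

>>> arm_command(steps=[[-0.26, -0.13, 0, 0, 0, -0.98], [-0.26, -0.13, 0, 0, 0, -0.98], [-0.26, -0.13, 0, 0, 0, -0.98], [-0.26, -0.13, 0, 0, 0, -0.98], [-0.26, -0.13, 0, 0, 0, -0.98]])

```text
clock: 13.1
ee_pos: [460.0, -38.4, 333.7]
eef_rot: [-0.003, 0.395, 0.919, -0.001]
wrist_force: [1.1, -0.7, 0.1]
width: 68.4
gripper_force: 0.0
```

>>> arm_command(steps=[[-0.26, -0.13, 0, 0, 0, -0.98], [-0.26, -0.13, 0, 0, 0, -0.98], [0, 0, 0, 0, 0, 0], [0, 0, 0, 0, 0, 0]])

```text
clock: 13.5
ee_pos: [468.2, -59.6, 334.0]
eef_rot: [-0.003, 0.288, 0.958, -0.0]
wrist_force: [-0.7, -0.6, -0.2]
width: 68.5
gripper_force: 0.0
```

Run:
```python
from h import *
p,R=pose();print(p,R.as_matrix().round(3).tolist()); plan(FC+125*n,Rd(0.5),9)
```

```text
[468.17988744 -59.63796027 333.98267891] [[-0.834, 0.552, -0.006], [0.552, 0.834, 0.001], [0.006, -0.002, -1.0]]
x9 [-0.012, -0.083, 0.433, -0.287, -0.494, -0.049]
```

>>> arm_command(steps=[[-0.01, -0.08, 0.43, -0.29, -0.49, -0.05], [-0.01, -0.08, 0.43, -0.29, -0.49, -0.05], [-0.01, -0.08, 0.43, -0.29, -0.49, -0.05], [-0.01, -0.08, 0.43, -0.29, -0.49, -0.05], [-0.01, -0.08, 0.43, -0.29, -0.49, -0.05]])

```text
clock: 14.0
ee_pos: [472.6, -74.1, 248.7]
eef_rot: [0.164, 0.269, 0.948, 0.041]
wrist_force: [0.5, 0.1, -1.4]
width: 68.5
gripper_force: 0.0
```

>>> arm_command(steps=[[-0.01, -0.08, 0.43, -0.29, -0.49, -0.05], [-0.01, -0.08, 0.43, -0.29, -0.49, -0.05], [-0.01, -0.08, 0.43, -0.29, -0.49, -0.05], [-0.01, -0.08, 0.43, -0.29, -0.49, -0.05], [0, 0, 0, 0, 0, 0]])

```text
clock: 14.5
ee_pos: [491.0, -75.8, 204.3]
eef_rot: [0.252, 0.252, 0.931, 0.076]
wrist_force: [0.1, -0.3, -0.0]
width: 68.1
gripper_force: 0.0
```

>>> arm_command(steps=[[0, 0, 0, 0, 0, 0], [0, 0, 0, 0, 0, 0], [0, 0, 0, 0, 0, 0]])

```text
clock: 14.8
ee_pos: [492.6, -76.7, 206.4]
eef_rot: [0.254, 0.249, 0.931, 0.075]
wrist_force: [0.3, -0.8, -0.2]
width: 68.3
gripper_force: 0.0
```

Run:
```python
from h import *
import pickle
w=cap('wrist'); pickle.dump(w,open('w7.pkl','wb')); print(pose()[0],FC+125*n,manip.read_state()['q'].round(2))
# ring: bright, low-saturation
hsv=cv2.cvtColor(w['img'],cv2.COLOR_BGR2HSV); u=proj(w,FC+4*n); print(u)
m=((hsv[:,:,2]>190)&(hsv[:,:,1]<50)).astype(np.uint8)*255
cs,_=cv2.findContours(m,cv2.RETR_EXTERNAL,cv2.CHAIN_APPROX_NONE)
for c in cs:
    if cv2.contourArea(c)>150: print(cv2.contourArea(c),cv2.boundingRect(c),cv2.fitEllipse(c))
x,y=u[0].astype(int); x0,y0=max(0,x-100),max(0,y-90)
save('w7',cv2.resize(w['img'][y0:y0+150,x0:x0+200],(800,600),interpolation=cv2.INTER_CUBIC)); print(x0,y0)
```

```text
[492.48940296 -76.74626665 206.37112444] [497.10084305 -88.59581651 183.10458998] [-0.54  0.35  2.15  1.02  0.33 -2.51]
[[305.05072333 202.44589307]]
894.0 (429, 352, 46, 48) ((447.7113342285156, 378.2715759277344), (28.010391235351562, 53.166954040527344), 141.25454711914062)
361.0 (327, 316, 63, 28) ((365.3304138183594, 328.7123718261719), (7.159343242645264, 77.54791259765625), 66.82723236083984)
1163.5 (112, 278, 62, 30) ((139.87310791015625, 291.5069580078125), (25.572185516357422, 61.30956268310547), 83.37893676757812)
209.5 (307, 224, 35, 18) ((324.4356689453125, 233.69009399414062), (7.849239826202393, 36.56865692138672), 65.0552749633789)
11402.5 (468, 184, 160, 195) ((551.1363525390625, 262.3487243652344), (131.06781005859375, 170.67941284179688), 8.025032997131348)
636.5 (317, 166, 33, 52) ((333.676513671875, 189.68128967285156), (24.184202194213867, 50.820960998535156), 159.8679962158203)
918.0 (269, 164, 35, 73) ((290.85906982421875, 199.5322723388672), (40.96181869506836, 63.801483154296875), 8.497756004333496)
5676.5 (422, 0, 102, 85) ((465.7135314941406, 35.42424774169922), (71.35680389404297, 113.41239166259766), 52.82379913330078)
205 112
```

```bash
cat > kin.py <<'E'
from h import *
from scipy.optimize import least_squares
def fk(P,q):
    L1,L2,d,h,e=P
    M=Rot.from_euler('z',q[0])
    Ry=lambda a:Rot.from_euler('y',a)
    A=M*Ry(q[1]); B=A*Ry(q[2]); C=B*Rot.from_euler('z',-q[3]); D=C*Ry(q[4]); E=D*Rot.from_euler('z',q[5]+np.pi/2)
    X=np.array([0,0,h])+A.apply([0,0,L1])+B.apply([e,0,L2])+D.apply([0,0,d])
    return X,E
E
python3 - <<'E'
from kin import *
data=[([-1.4455,.52828,1.43361,0,1.18141,-.17847],[186.9,-595.8,249.2])]
print(manip.read_state()['q'],pose()[0])
data.append(([-.07,.43,1.36,0,1.36,1.53],[607.9,69,332.8]))
data.append((list(manip.read_state()['q']),list(pose()[0])))
for sg in (1,):
  f=lambda P:np.r_[np.concatenate([fk(P,q)[0]-p for q,p in data])]
  r=least_squares(f,[450,450,200,200,0]); print(r.x,r.fun.round(1))
P=r.x
X,E=fk(P,data[-1][0]); print(E.as_matrix().round(3),pose()[1].as_matrix().round(3),n)
E
```

```text
[-0.53915968  0.34542871  2.15484026  1.01892674  0.3267948  -2.51488794] [492.48940296 -76.74626665 206.37112444]
[ 1134.61070915   -12.67421231  -488.62715731 -1514.71748177
  -335.63096508] [-100.8  -87.8   19.8  -71.5 -106.6    2.8  -51.   -31.8  -22.5]
[[-0.283 -0.931  0.23 ]
 [-0.876  0.154 -0.456]
 [ 0.389 -0.331 -0.86 ]] [[-0.746  0.427  0.511]
 [ 0.503  0.864  0.013]
 [-0.436  0.267 -0.86 ]] [-0.57331835  0.01720471  0.81915204]
```

```bash
python3 - <<'E'
import re
s=open('kin.py').read().replace("L1,L2,d,h,e=P","L1,L2,d,h,e,o=P").replace("'z',-q[3]","'z',S*q[3]").replace("B.apply([e,0,L2])","B.apply([e,o,L2])").replace("def fk","S=1\ndef fk").replace("q[5]+np.pi/2","S6*q[5]+C6").replace("S=1\n","S=1;S6=1;C6=np.pi/2\n")
open('kin.py','w').write(s)
E
python3 - <<'E'
import kin; from kin import *
data=[([-1.4455,.52828,1.43361,0,1.18141,-.17847],[186.9,-595.8,249.2]),([-.07,.43,1.36,0,1.36,1.53],[607.9,69,332.8])]
data.append((list(manip.read_state()['q']),list(pose()[0])))
for S in (1,-1):
  kin.S=S
  f=lambda P:np.concatenate([fk(P,q)[0]-p for q,p in data])
  r=least_squares(f,[450,450,200,200,0,110]); print(S,r.x.round(1),r.fun.round(1))
  # tool x angle offsets
  for q,Rm in ((data[0][0],np.array([[.954,.299,0],[.299,-.954,.002],[0,-.002,-1]])),(data[2][0],pose()[1].as_matrix())):
    L1,L2,d,h,e,o=r.x
    D=Rot.from_euler('z',q[0])*Rot.from_euler('y',q[1]+q[2])*Rot.from_euler('z',S*q[3])*Rot.from_euler('y',q[4])
    print((D.inv()*Rot.from_matrix(Rm)).as_euler('xyz').round(3),q[5])
E
```

```text
1 [589.1 392.4 279.2 275.9 116.  111. ] [ 0.1 -0.5 -0.6 -0.6 -0.3  0.7  0.   0.4 -0.1]
[ 0.    -0.     1.392] -0.17847
[-0.     0.    -0.944] -2.5148879386077105
-1 [ 874.8  180.2 -123.  -662.  -120.6  125.2] [ 19.1 -37.2  10.1 -32.7  16.2   1.8 -26.9 -16.7 -11.8]
[ 0.    -0.     1.392] -0.17847
[-0.553  0.026  1.037] -2.5148879386077105
```

```bash
cat >> kin.py <<'E'
PP=[589.1,392.4,279.2,275.9,116.,111.]
lo=np.array([-3.08,-.75,.22,-1.43,0,-2.85]);hi=np.array([3.08,2.2,2.44,4.57,2.65,2.85])
def ik(p,R,seeds):
    out=[]
    for s in seeds:
        r=least_squares(lambda q:np.r_[(fk(PP,q)[0]-p)/100,(fk(PP,q)[1].inv()*R).as_rotvec()],s,bounds=(lo-.01,hi+.01))
        if r.cost<1e-5 and not any(np.abs(r.x-o).max()<.05 for o in out): out.append(r.x)
    return out
E
python3 - <<'E'
from kin import *
g=np.random.default_rng(0)
for out in (31,80,125):
  for phi in np.radians([0,30,60,90,120,150,180,210,270,300]):
    seeds=[np.r_[-.3,.5,1.9,g.uniform(-1.3,4.4),g.uniform(.1,1),g.uniform(-2.8,2.8)] for _ in range(16)]
    print(out,round(np.degrees(phi)),[s.round(2).tolist() for s in ik(FC+out*n,Rd(phi),seeds)])
E
```

```text
31 0 [[-0.5, 0.65, 2.14, 2.23, 0.33, 2.06]]
31 30 [[-0.5, 0.65, 2.14, 2.23, 0.33, 2.59]]
31 60 []
31 90 [[-0.5, 0.65, 2.14, 2.23, 0.33, -2.65]]
31 120 [[-0.5, 0.65, 2.14, 2.23, 0.33, -2.13]]
31 150 [[-0.5, 0.65, 2.14, 2.23, 0.33, -1.6]]
31 180 [[-0.5, 0.65, 2.14, 2.23, 0.33, -1.08]]
31 210 [[-0.5, 0.65, 2.14, 2.23, 0.33, -0.55]]
31 270 [[-0.5, 0.65, 2.14, 2.23, 0.33, 0.49]]
31 300 [[-0.5, 0.65, 2.14, 2.23, 0.33, 1.02]]
80 0 [[-0.53, 0.54, 2.19, 2.01, 0.31, 2.26]]
80 30 [[-0.53, 0.54, 2.19, 2.01, 0.31, 2.78]]
80 60 []
80 90 [[-0.53, 0.54, 2.19, 2.01, 0.31, -2.45]]
80 120 [[-0.53, 0.54, 2.19, 2.01, 0.31, -1.93]]
80 150 [[-0.53, 0.54, 2.19, 2.01, 0.31, -1.4]]
80 180 [[-0.53, 0.54, 2.19, 2.01, 0.31, -0.88]]
80 210 [[-0.53, 0.54, 2.19, 2.01, 0.31, -0.36]]
80 270 [[-0.53, 0.54, 2.19, 2.01, 0.31, 0.69]]
80 300 [[-0.53, 0.54, 2.19, 2.01, 0.31, 1.21]]
125 0 [[-0.57, 0.43, 2.22, 1.71, 0.3, 2.54]]
125 30 []
125 60 [[-0.57, 0.43, 2.22, 1.71, 0.3, -2.7]]
125 90 [[-0.57, 0.43, 2.22, 1.71, 0.3, -2.18]]
125 120 [[-0.57, 0.43, 2.22, 1.71, 0.3, -1.65]]
125 150 [[-0.57, 0.43, 2.22, 1.71, 0.3, -1.13]]
125 180 [[-0.57, 0.43, 2.22, 1.71, 0.3, -0.61]]
125 210 [[-0.57, 0.43, 2.22, 1.71, 0.3, -0.08]]
125 270 [[-0.57, 0.43, 2.22, 1.71, 0.3, 0.97]]
125 300 [[-0.57, 0.43, 2.22, 1.71, 0.3, 1.49]]
```

View pics/w7.png

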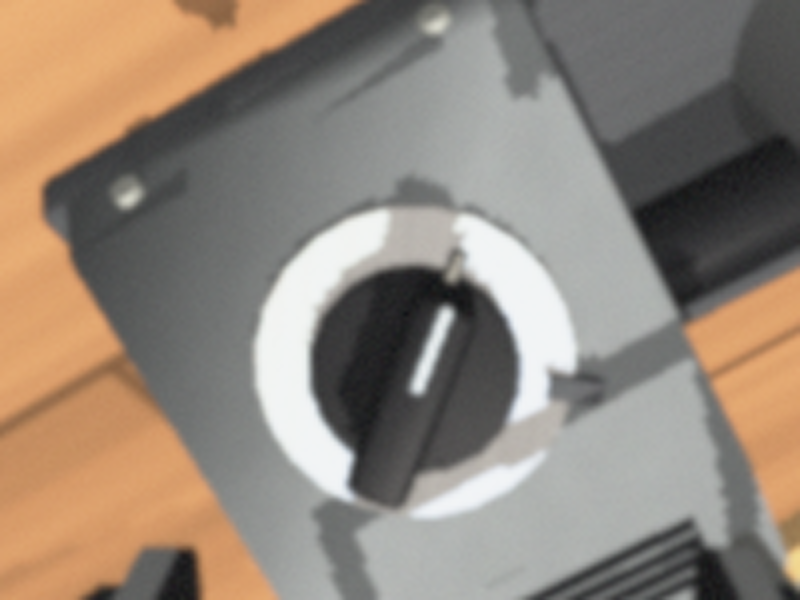

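The crop is clear: ring centre (416,361), pointer nose tip (455,262), bar far end (378,497), raised tab (577,388), clockwise of the pointer as seen on the face. Now the angles on the face plane.

Run:
```python
from kin import *
import pickle
w=pickle.load(open('w7.pkl','rb'))
# camera image stores the pose at capture
def onp(uv,h):
    o,d=ray(w,[np.array(uv)/4+[205,112]]); d=d[0]; P0=FC+h*n; P=o+d*(((P0-o)@n)/(d@n)); return P
def co(P): v=P-FC; return v@dn,v@left
# ring outer edge ellipse from mask
c=onp((416,361),4); C=co(c); print('centre off',np.round(C,1), c)
for nm,uv,h in (('nose',(455,262),8),('nose base',(455,275),8),('tab c',(577,388),8),('tab far',(603,385),8),('tab near',(552,388),8),('line a',(447,310),42),('line b',(417,392),42),('ringR',(578,365),4),('ringL',(253,360),4),('ringT',(416,205),4),('ringB',(420,518),4)):
    q=np.array(co(onp(uv,h)))-C; print(nm,np.hypot(*q).round(1),np.degrees(np.arctan2(q[1],q[0])).round(1),q.round(1))
q=np.array(co(onp((447,310),42)))-np.array(co(onp((417,392),42))); print('line dir',np.degrees(np.arctan2(q[1],q[0])))
l=np.array(co(onp((437,278),42))); 
# housing edges direction check: left side edge & bottom edge on face
a,b=co(onp((75,255),0)),co(onp((270,590),0)); q=np.array(b)-a;print('edge -y side dir',np.degrees(np.arctan2(q[1],q[0])),a,b)
a,b=co(onp((545,55),0)),co(onp((680,305),0)); q=np.array(b)-a;print('edge +y side dir',np.degrees(np.arctan2(q[1],q[0])),a,b)
```

```text
centre off [-1.8  3.6] [568.01616064 -87.07806449  84.99208397]
nose 27.9 49.6 [18.1 21.3]
nose base 25.0 52.2 [15.3 19.7]
tab c 41.2 127.0 [-24.8  32.9]
tab far 47.6 124.9 [-27.3  39. ]
tab near 35.0 128.5 [-21.8  27.4]
line a 22.5 50.5 [14.3 17.4]
line b 2.9 63.8 [1.3 2.6]
ringR 41.3 120.1 [-20.7  35.8]
ringL 41.7 -61.0 [ 20.2 -36.5]
ringT 39.7 29.1 [34.7 19.3]
ringB 42.8 -152.3 [-37.9 -19.9]
line dir 48.49218816437822
edge -y side dir -177.85534595212562 (np.float64(63.33323840670205), np.float64(-59.71088348285995)) (np.float64(-39.849607992754954), np.float64(-63.574953743737154))
edge +y side dir 178.6649080066227 (np.float64(49.27492090540686), np.float64(67.73443349668321)) (np.float64(-21.95442489110465), np.float64(69.39450245119691))
```

>>> arm_command(steps=[[0, 0, 0, 0, 0, 1], [0, 0, 0, 0, 0, 1], [0, 0, 0, 0, 0, 1], [0, 0, 0, 0, 0, 1], [0, 0, 0, 0, 0, 1]])

```text
clock: 15.35
ee_pos: [492.4, -76.8, 206.2]
eef_rot: [0.22, 0.516, 0.815, 0.147]
wrist_force: [0.1, -0.3, -0.2]
width: 68.5
gripper_force: 0.0
```

>>> arm_command(steps=[[0, 0, 0, 0, 0, 1], [0, 0, 0, 0, 0, 1], [0, 0, 0, 0, 0, 1], [0, 0, 0, 0, 0, 1], [0, 0, 0, 0, 0, 1]])

```text
clock: 15.85
ee_pos: [492.4, -76.8, 206.2]
eef_rot: [0.167, 0.734, 0.626, 0.206]
wrist_force: [-1.2, -1.1, -0.1]
width: 68.2
gripper_force: 0.0
```

>>> arm_command(steps=[[0, 0, 0, 0, 0, 1], [0, 0, 0, 0, 0, 1], [0, 0, 0, 0, 0, 1], [0, 0, 0, 0, 0, 1], [0, 0, 0, 0, 0, 1]])

```text
clock: 16.35
ee_pos: [492.4, -76.8, 206.2]
eef_rot: [0.099, 0.886, 0.381, 0.246]
wrist_force: [-0.5, 0.2, 0.6]
width: 68.2
gripper_force: 0.0
```

>>> arm_command(steps=[[0, 0, 0, 0, 0, 1], [0, 0, 0, 0, 0, 1], [0, 0, 0, 0, 0, 1], [0, 0, 0, 0, 0, 1], [0, 0, 0, 0, 0, 1]])

```text
clock: 16.85
ee_pos: [492.4, -76.8, 206.2]
eef_rot: [0.021, 0.959, 0.102, 0.264]
wrist_force: [0.3, -0.0, -0.1]
width: 68.4
gripper_force: 0.0
```

>>> arm_command(steps=[[0, 0, 0, 0, 0, 1], [0, 0, 0, 0, 0, 1], [0, 0, 0, 0, 0, 1], [0, 0, 0, 0, 0, 1], [0, 0, 0, 0, 0, 1]])

```text
clock: 17.35
ee_pos: [492.4, -76.8, 206.2]
eef_rot: [-0.058, 0.946, -0.186, 0.258]
wrist_force: [0.1, 0.6, -0.5]
width: 68.5
gripper_force: 0.0
```

>>> arm_command(steps=[[0, 0, 0, 0, 0, 1], [0, 0, 0, 0, 0, 1], [0, 0, 0, 0, 0, 1], [0, 0, 0, 0, 0, 0], [0, 0, 0, 0, 0, 0]])

```text
clock: 17.85
ee_pos: [492.3, -76.8, 206.0]
eef_rot: [-0.102, 0.899, -0.349, 0.244]
wrist_force: [-0.9, 0.1, -0.3]
width: 68.6
gripper_force: 0.0
```

```bash
cat >> h.py <<'E'
FC=FC-1.8*dn+3.0*left
def rep():
    p,R=pose(); v=p-FC; x=R.as_matrix()[:,0]; z=R.as_matrix()[:,2]
    print('out %.1f dn %.1f left %.1f'%(v@n,v@dn,v@left),'phi',np.degrees(np.arctan2(x@left,x@dn)).round(1),'tilt err deg',np.degrees(np.arccos(min(1,-z@n))).round(2),'q',manip.read_state()['q'].round(2))
E
python3 - <<'E'
from h import *
rep(); plan(FC+120*n,Rd(np.radians(229)),5)
E
```

```text
out 146.7 dn -7.1 left 8.6 phi -138.8 tilt err deg 4.63 q [-0.54  0.35  2.16  1.02  0.33  0.84]
x5 [0.011, 0.053, 0.134, 0.056, 0.123, 0.228]
```

>>> arm_command(steps=[[0.01, 0.05, 0.13, 0.06, 0.12, 0.23], [0.01, 0.05, 0.13, 0.06, 0.12, 0.23], [0.01, 0.05, 0.13, 0.06, 0.12, 0.23], [0.01, 0.05, 0.13, 0.06, 0.12, 0.23], [0.01, 0.05, 0.13, 0.06, 0.12, 0.23]], hand=0.7)

```text
clock: 18.35
ee_pos: [501.4, -85.4, 180.7]
eef_rot: [-0.122, 0.861, -0.409, 0.275]
wrist_force: [0.2, 0.8, 0.4]
width: 60.3
gripper_force: 0.0
```

>>> arm_command(steps=[[0, 0, 0, 0, 0, 0], [0, 0, 0, 0, 0, 0], [0, 0, 0, 0, 0, 0]])

```text
clock: 18.65
ee_pos: [501.5, -85.1, 181.0]
eef_rot: [-0.122, 0.861, -0.409, 0.275]
wrist_force: [0.5, -0.4, -0.1]
width: 60.2
gripper_force: 0.0
```

```bash
cat >> h.py <<'E'
def ringc():
    c=cap('wrist'); g=c['img']; hsv=cv2.cvtColor(g,cv2.COLOR_BGR2HSV); u=proj(c,FC+4*n)[0]
    # dark dial/bar pixels and bright ring in face-plane coordinates
    yy,xx=np.mgrid[0:400,0:640]; px=np.c_[xx.ravel(),yy.ravel()]; px=px[np.hypot(*(px-u).T)<75]
    o,d=ray(c,px)
    def fc(h): P0=FC+h*n; P=o+d*(((P0-o)@n)/(d@n))[:,None]; return np.c_[(P-FC)@dn,(P-FC)@left]
    col=hsv[px[:,1],px[:,0]]
    return c,px,col,fc
E
python3 - <<'E'
from h import *
import pickle
rep(); c,px,col,fc=ringc(); pickle.dump(c,open('w8.pkl','wb'))
X=fc(4); v=col[:,2]; br=(v>165)&(col[:,1]<60)
a=np.degrees(np.arctan2(X[:,1],X[:,0])); r=np.hypot(*X.T)
q=[]
for k in range(-180,180,8):
    m=br&(np.abs((a-k+180)%360-180)<3)&(r<50)
    if m.sum()>3: q.append(X[m][np.argsort(r[m])[-2]])
q=np.array(q)
f=lambda s:np.hypot(q[:,0]-s[0],q[:,1]-s[1])-s[2]
from scipy.optimize import least_squares
s=least_squares(f,[0,0,41],loss='soft_l1'); print('ring centre',s.x.round(1),len(q),f(s.x).round(1))
E
```

```text
out 120.9 dn -0.5 left 0.6 phi -130.8 tilt err deg 0.16 q [-0.55  0.43  2.21  1.73  0.3   0.25]
ring centre [-5.3 -0.3 43.9] 41 [  0.6   0.6   0.8   0.8   1.3   1.7   1.4  -6.1  -4.5  -4.1  -3.6  -3.3
  -2.2  -1.5  -0.9  -0.8  -0.5   0.4   0.9   0.8   0.9   1.6   1.9   2.
   1.6   0.8   3.4  -0.3  -0.9  -1.2  -2.3  -3.1  -3.1  -3.3 -12.3 -10.6
   1.9   1.7   1.1   0.8   0.7]
```

```bash
cat > m.py <<'E'
from h import *
import pickle,sys
from scipy.optimize import least_squares
rep(); c,px,col,fc=ringc(); pickle.dump(c,open(sys.argv[1],'wb'))
X=fc(4); v=col[:,2].astype(int); a=np.degrees(np.arctan2(X[:,1],X[:,0])); r=np.hypot(*X.T)
# outer edge: steepest drop in brightness along radius between 34 and 48
q=[];ks=[]
for k in range(-100,101,5):
    m=np.abs(a-k)<2.5
    pr=np.array([v[m&(np.abs(r-t)<1)].mean() if (m&(np.abs(r-t)<1)).any() else np.nan for t in np.arange(32,52,.5)])
    g=pr[4:]-pr[:-4]; 
    if np.isnan(g).all() or np.nanmin(g)>-35: continue
    t=33+.5*np.nanargmin(g); q.append([t*np.cos(np.radians(k)),t*np.sin(np.radians(k))]); ks.append((k,t))
q=np.array(q); f=lambda s:np.hypot(q[:,0]-s[0],q[:,1]-s[1])-41
s=least_squares(f,[0,0],loss='soft_l1'); print('ring centre',s.x.round(1),len(q),f(s.x).round(1).tolist())
# bar top plane (42 out): dark pixels, principal axis, seen inside 30 mm
Y=fc(42)-s.x; 
m=(v<60)&(np.hypot(*Y.T)<33)
cv=np.cov(Y[m].T); w,V=np.linalg.eigh(cv); print('dark axis',np.degrees(np.arctan2(V[1,1],V[0,1])).round(1),'mean',Y[m].mean(0).round(1),w.round(0),m.sum())
# white pointer line
for h in (42,):
    Y=fc(h)-s.x; m=(v>150)&(np.hypot(*Y.T)<24)&(col[:,1]<70)
    if m.sum()>5:
        p=Y[m]; vx,vy,x0,y0=cv2.fitLine(p.astype(np.float32),cv2.DIST_HUBER,0,.01,.01).ravel(); print('line',m.sum(),'dir',np.degrees(np.arctan2(vy,vx)).round(1),'offset',(x0*vy-y0*vx).round(1),p.min(0).round(1),p.max(0).round(1),p.mean(0).round(1))
E
python3 m.py w8b.pkl
```

```text
out 120.9 dn -0.5 left 0.5 phi -130.8 tilt err deg 0.16 q [-0.55  0.43  2.21  1.73  0.3   0.25]
ring centre [-0.7 -0.3] 36 [-0.4, -0.3, -0.3, -0.2, -0.1, -0.1, -0.0, 0.1, -0.4, 0.2, -0.2, -0.2, 0.9, -0.1, -0.0, 0.0, 0.1, 0.1, 0.1, 0.2, -0.3, 0.7, -0.3, 0.2, -0.3, 0.2, -5.3, 4.7, -7.4, -0.0, -0.6, -0.1, -0.2, -0.2, 0.2, 0.1]
dark axis 47.4 mean [-6.4 -8. ] [116. 155.] 2472
line 562 dir -39.1 offset -11.4 [-21.9 -19.2] [24.  23.8] [5.  9.7]
```

```bash
echo 'FC=FC-0.7*dn-0.3*left' >> h.py
python3 - <<'E'
from h import *
rep(); plan(FC+37*n,Rd(np.radians(229)),6)
E
```

```text
out 120.9 dn 0.1 left 0.9 phi -130.8 tilt err deg 0.16 q [-0.55  0.43  2.21  1.73  0.3   0.25]
x6 [0.003, 0.002, 0.35, -0.003, 0.002, -0.004]
```

>>> arm_command(steps=[[0, 0, 0.35, 0, 0, 0], [0, 0, 0.35, 0, 0, 0], [0, 0, 0.35, 0, 0, 0], [0, 0, 0, 0, 0, 0], [0, 0, 0, 0, 0, 0]])

```text
clock: 19.25
ee_pos: [525.2, -85.5, 146.4]
eef_rot: [-0.122, 0.861, -0.41, 0.274]
wrist_force: [0.1, 0.2, -0.6]
width: 60.0
gripper_force: 0.0
```

>>> arm_command(steps=[[0, 0, 0.35, 0, 0, 0], [0, 0, 0.35, 0, 0, 0], [0, 0, 0.35, 0, 0, 0], [0, 0, 0, 0, 0, 0], [0, 0, 0, 0, 0, 0]])

```text
clock: 19.75
ee_pos: [549.0, -86.2, 112.3]
eef_rot: [-0.122, 0.861, -0.41, 0.275]
wrist_force: [0.1, -0.2, 0.1]
width: 59.9
gripper_force: 0.0
```

Run:
```python
from h import *
rep(); plan(FC+37*n,Rd(np.radians(229)),1)
```

```text
out 37.3 dn 0.7 left 1.3 phi -130.8 tilt err deg 0.17 q [-0.49  0.64  2.14  2.2   0.32 -0.18]
x1 [0.036, 0.008, 0.008, -0.016, 0.019, -0.034]
```

No contact. Correct by 1.4 mm and grip gently.

>>> arm_command(steps=[[0.03, 0.01, 0, 0, 0, 0], [0, 0, 0, 0, 0, 0]])

```text
clock: 19.95
ee_pos: [549.6, -87.7, 113.0]
eef_rot: [-0.122, 0.861, -0.41, 0.275]
wrist_force: [0.2, 1.3, -0.4]
width: 59.8
gripper_force: 0.0
```

>>> arm_command(steps=[[0, 0, 0, 0, 0, 0], [0, 0, 0, 0, 0, 0], [0, 0, 0, 0, 0, 0], [0, 0, 0, 0, 0, 0], [0, 0, 0, 0, 0, 0]], hand=0, grip_force=30)

```text
clock: 20.45
ee_pos: [550.4, -86.8, 113.0]
eef_rot: [-0.123, 0.861, -0.409, 0.276]
wrist_force: [-0.3, 3.2, 6.2]
width: 14.6
gripper_force: 32.3
```

Run:
```python
from h import *
rep(); s=manip.read_state(); print(s['width'],s['gripper_force'],s['wrist_force'],s['wrist_torque'])
```

```text
out 37.0 dn -0.8 left 0.7 phi -130.8 tilt err deg 0.3 q [-0.49  0.64  2.14  2.19  0.33 -0.18]
14.596994174218468 32.29073703289032 [-0.31838479  3.23553013  6.22820827] [ 0.32865123 -0.08939912  0.18023003]
```

>>> arm_command(steps=[[0, 0, 0, 0, 0, 0.4], [0, 0, 0, 0, 0, 0.8], [0, 0, 0, 0, 0, 0.8], [0, 0, 0, 0, 0, 0.8], [0, 0, 0, 0, 0, 0.8]])

```text
clock: 20.95
ee_pos: [550.2, -86.9, 112.9]
eef_rot: [-0.18, 0.752, -0.586, 0.242]
wrist_force: [0.4, 2.2, 4.2]
width: 14.1
gripper_force: 32.3
```

>>> arm_command(steps=[[0, 0, 0, 0, 0, 0.8], [0, 0, 0, 0, 0, 0.8], [0, 0, 0, 0, 0, 0.8], [0, 0, 0, 0, 0, 0.8], [0, 0, 0, 0, 0, 0.8]])

```text
clock: 21.45
ee_pos: [549.9, -86.9, 112.6]
eef_rot: [0.232, -0.592, 0.748, -0.192]
wrist_force: [-1.0, 2.6, 4.6]
width: 14.3
gripper_force: 32.2
```

>>> arm_command(steps=[[0, 0, 0, 0, 0, 0.8], [0, 0, 0, 0, 0, 0.8], [0, 0, 0, 0, 0, 0.8], [0, 0, 0, 0, 0, 0.8], [0, 0, 0, 0, 0, 0.4]])

```text
clock: 21.95
ee_pos: [549.7, -86.8, 112.5]
eef_rot: [0.268, -0.418, 0.857, -0.138]
wrist_force: [-1.7, 2.8, 4.4]
width: 14.8
gripper_force: 32.2
```

>>> arm_command(steps=[[0, 0, 0, 0, 0, 0], [0, 0, 0, 0, 0, 0], [0, 0, 0, 0, 0, 0]])

```text
clock: 22.25
ee_pos: [549.6, -86.8, 112.5]
eef_rot: [0.267, -0.419, 0.856, -0.139]
wrist_force: [-2.1, 4.1, 5.1]
width: 14.3
gripper_force: 32.4
```

```bash
python3 m.py w9.pkl
python3 - <<'E'
from h import *
s=manip.read_state(); print(s['width'],s['wrist_force'],s['wrist_torque'])
E
```

```text
out 37.1 dn 0.0 left 0.7 phi -53.8 tilt err deg 0.24 q [-0.49  0.64  2.14  2.19  0.33  1.16]
ring centre [-0.   0.1] 37 [0.1, -0.4, -0.4, 0.1, -0.4, -0.4, 0.1, -0.4, -0.4, 0.1, 0.1, 0.1, 0.1, 0.1, 0.1, 0.1, 0.1, 0.1, 0.0, 0.0, 0.0, 0.0, 0.0, -0.0, -0.0, -0.0, -0.0, -0.6, -0.1, -0.1, -0.1, -0.1, -0.1, 0.4, 0.4, -0.1, -8.1]
dark axis 130.8 mean [ 3.3 -3.8] [172. 236.] 6643
line 298 dir -7.2 offset -9.7 [-19.7 -21.9] [23.8 20.1] [-3.6  4.5]
14.204385875762712 [-1.54201444  3.85424563  5.48348737] [ 0.51786172 -0.04835424  0.23289688]
```

>>> arm_command(steps=[[0, 0, 0, 0, 0, 0], [0, 0, 0, 0, 0, 0], [0, 0, 0, 0, 0, 0], [0, 0, 0, 0, 0, 0]], hand=0.7)

```text
clock: 22.7
ee_pos: [549.7, -87.8, 111.9]
eef_rot: [0.266, -0.419, 0.857, -0.139]
wrist_force: [-0.0, 0.3, 0.3]
width: 59.7
gripper_force: 0.0
```

>>> arm_command(steps=[[0, 0, -0.3, 0, 0, 0], [0, 0, -0.6, 0, 0, 0], [0, 0, -0.6, 0, 0, 0], [0, 0, -0.6, 0, 0, 0], [0, 0, 0, 0, 0, 0]])

```text
clock: 23.2
ee_pos: [500.6, -86.3, 182.6]
eef_rot: [0.267, -0.419, 0.857, -0.14]
wrist_force: [-0.5, -0.3, -0.8]
width: 59.6
gripper_force: 0.0
```

>>> arm_command(steps=[[0, 0, 0, 0, 0, -1], [0, 0, 0, 0, 0, -1], [0, 0, 0, 0, 0, -1], [0, 0, 0, 0, 0, -1], [0, 0, 0, 0, 0, -1]])

```text
clock: 23.7
ee_pos: [502.1, -86.6, 180.3]
eef_rot: [0.213, -0.655, 0.693, -0.212]
wrist_force: [0.2, -0.4, 0.2]
width: 59.9
gripper_force: 0.0
```

>>> arm_command(steps=[[0, 0, 0, 0, 0, -1], [0, 0, 0, 0, 0, -1], [0, 0, 0, 0, 0, -1], [0, 0, 0, 0, 0, -1], [0, 0, 0, 0, 0, -1]])

```text
clock: 24.2
ee_pos: [502.1, -86.5, 180.2]
eef_rot: [-0.141, 0.831, -0.469, 0.265]
wrist_force: [0.0, -0.7, 0.8]
width: 59.5
gripper_force: 0.0
```

>>> arm_command(steps=[[0, 0, 0, 0, 0, -1], [0, 0, 0, 0, 0, 0], [0, 0, 0, 0, 0, 0], [0, 0, 0, 0, 0, 0]])

```text
clock: 24.6
ee_pos: [501.7, -86.4, 180.6]
eef_rot: [-0.126, 0.856, -0.421, 0.273]
wrist_force: [-0.9, 0.5, -0.7]
width: 59.8
gripper_force: 0.0
```

```bash
python3 m.py w10.pkl
cat > a.py <<'E'
from h import *
import pickle
for f in ('w7','w8b','w10'):
    c=pickle.load(open(f+'.pkl','rb'));print(f)
    g=c['img'].max(2)
    def samp(h,r,k): # brightness at face polar coords
        t=np.radians(k); P=FC+h*n+r*(np.cos(t)*dn+np.sin(t)*left); return cv2.remap(g,*[np.float32(x).reshape(-1,1) for x in proj(c,P).T],cv2.INTER_LINEAR)[0,0]
    K=range(96,160,2)
    print('ang ',*['%4d'%k for k in K])
    for h,r in ((8,31),(8,33),(8,36),(8,39),(8,44),(8,46)): print(h,r,*['%4d'%samp(h,r,k) for k in K])
    print('bar top dark h42 r15..24', [ (k,int(np.mean([samp(42,r,k) for r in (18,20,22)]))) for k in range(30,150,4)] if f!='w10' else [(k,int(np.mean([samp(42,r,k) for r in (18,20,22)]))) for k in range(96,160,2)])
E
python3 a.py
```

```text
out 120.4 dn 0.2 left -0.3 phi -129.3 tilt err deg 0.17 q [-0.56  0.44  2.21  1.72  0.3   0.28]
ring centre [ 0.1 -0. ] 40 [-0.5, -0.5, -0.5, -0.1, -0.1, -0.6, -0.1, -0.1, -0.1, -0.1, -0.1, -0.1, -0.1, -0.1, -0.1, -0.1, 0.4, 0.4, -0.1, 0.4, 0.4, -0.1, -0.1, 0.4, -0.0, 0.5, -0.0, -1.0, -0.5, -0.5, -0.5, 0.0, 0.0, 0.0, -0.5, 0.0, 0.0, 0.0, -6.9, 0.1]
dark axis 137.2 mean [-7.  -9.1] [121. 137.] 2418
line 668 dir -42.2 offset -14.3 [-14.  -12.5] [23.8 23.9] [ 8.9 10.4]
w7
ang    96   98  100  102  104  106  108  110  112  114  116  118  120  122  124  126  128  130  132  134  136  138  140  142  144  146  148  150  152  154  156  158
8 31  245  245  245  245  245  245  245  245  245  245  244  243  244  245  245  245  245  245  245  245  243  237  222  201  191  187  186  185  184  184  185  184
8 33  245  245  245  245  245  245  245  245  245  242  227  209  211  225  233  231  229  232  239  237  223  203  190  185  184  184  185  185  185  185  185  185
8 36  245  245  245  245  245  245  245  245  245  244  236  199  139  111  115  119  123  141  172  186  187  186  186  188  186  
[... 3243 characters left out ...]
60  160  162  161  161  163  163  163  162  148  122  102   95   89   73   59   66   95  105  115  141  158  165  167  166  166  167  168  168  167
8 46  161  161  159  160  160  161  162  161  162  161  162  151  121  100   89   75   67   63   81  105  127  150  163  164  165  167  167  166  166  165  167  167
bar top dark h42 r15..24 [(96, 228), (98, 227), (100, 225), (102, 216), (104, 199), (106, 168), (108, 124), (110, 81), (112, 55), (114, 45), (116, 56), (118, 93), (120, 146), (122, 194), (124, 214), (126, 201), (128, 154), (130, 98), (132, 59), (134, 44), (136, 43), (138, 43), (140, 43), (142, 42), (144, 42), (146, 40), (148, 37), (150, 34), (152, 34), (154, 33), (156, 31), (158, 31)]
```

>>> arm_command(steps=[[0, 0, 0, 0, 0, 1], [0, 0, 0, 0, 0, 1], [0, 0, 0, 0, 0, 1], [0, 0, 0, 0, 0, 1], [0, 0, 0, 0, 0, 1]])

```text
clock: 25.15
ee_pos: [501.7, -86.4, 181.0]
eef_rot: [-0.201, 0.692, -0.657, 0.223]
wrist_force: [0.8, -0.4, -1.2]
width: 59.7
gripper_force: 0.0
```

>>> arm_command(steps=[[0, 0, 0, 0, 0, 1], [0, 0, 0, 0, 0, 1], [0, 0, 0, 0, 0, 1], [0, 0, 0, 0, 0, 1], [0, 0, 0, 0, 0, 1]])

```text
clock: 25.65
ee_pos: [501.7, -86.4, 181.0]
eef_rot: [0.259, -0.467, 0.832, -0.154]
wrist_force: [0.2, -0.4, -0.8]
width: 59.4
gripper_force: 0.0
```

>>> arm_command(steps=[[0, 0, 0, 0, 0, 1], [0, 0, 0, 0, 0, 0], [0, 0, 0, 0, 0, 0], [0, 0, 0, 0, 0, 0]])

```text
clock: 26.05
ee_pos: [501.6, -86.3, 181.0]
eef_rot: [0.267, -0.419, 0.857, -0.139]
wrist_force: [-0.0, 0.8, 0.2]
width: 59.6
gripper_force: 0.0
```

```bash
python3 m.py w11.pkl | head -2
cat > b.py <<'E'
from h import *
import pickle,sys
for f in sys.argv[1:]:
    c=pickle.load(open(f+'.pkl','rb')); g=c['img'].max(2).astype(np.float32)
    out=[]
    for h in (41,42,43):
        pts=[]
        for r in np.arange(4,24,1.):
            K=np.arange(35,66,.5) if f in('w7','w8b') else np.arange(108,140,.5)
            lat=np.radians(K-K.mean()); t=np.radians(K)
            P=FC+h*n+r*(np.cos(t)[:,None]*dn+np.sin(t)[:,None]*left); u=proj(c,P)
            v=cv2.remap(g,np.float32(u[:,:1]),np.float32(u[:,1:]),cv2.INTER_LINEAR).ravel()
            w=np.clip(v-120,0,None)
            if v.max()>170 and v.min()<90: k=np.radians((w*K).sum()/w.sum()); pts.append([r*np.cos(k),r*np.sin(k)])
        p=np.float32(pts); 
        if len(p)>4:
            vx,vy,x0,y0=cv2.fitLine(p,cv2.DIST_HUBER,0,.01,.01).ravel(); a=np.degrees(np.arctan2(vy,vx))%180; m=p.mean(0)
            out.append((h,len(p),'dir %.1f meanang %.1f'%(a,np.degrees(np.arctan2(m[1],m[0])))))
    print(f,out)
E
python3 b.py w7 w8b w10 w11
```

```text
out 120.7 dn 0.1 left -0.3 phi -53.8 tilt err deg 0.16 q [-0.56  0.43  2.21  1.72  0.3   1.6 ]
ring centre [-0.1  0. ] 41 [0.0, 0.0, 0.0, 0.0, 0.0, -0.5, 0.0, 0.0, 0.0, 0.0, 0.0, 0.0, 0.0, 0.1, 0.1, 0.1, 0.1, -0.4, 0.1, 0.1, 0.1, 0.1, 0.1, 0.0, 0.0, 0.0, 0.0, 0.0, 0.0, -0.5, 0.0, 0.0, -0.5, 0.0, 0.5, 0.0, -0.0, -0.0, -0.0, -0.0, -0.0]
w7 [(41, 13, 'dir 50.0 meanang 49.8'), (42, 13, 'dir 49.9 meanang 49.5'), (43, 14, 'dir 50.0 meanang 49.3')]
w8b [(41, 16, 'dir 49.3 meanang 49.3'), (42, 16, 'dir 49.3 meanang 49.3'), (43, 16, 'dir 49.4 meanang 49.3')]
w10 [(41, 19, 'dir 125.7 meanang 121.5'), (42, 17, 'dir 126.0 meanang 122.8'), (43, 16, 'dir 124.8 meanang 123.8')]
w11 [(41, 15, 'dir 126.9 meanang 124.6'), (42, 16, 'dir 126.9 meanang 124.6'), (43, 16, 'dir 126.9 meanang 124.6')]
```

Run:
```python
from h import *
import pickle
for f in ('w11','w9'):
    c=pickle.load(open(f+'.pkl','rb')); g=c['img'].max(2).astype(np.float32); print(f)
    K=np.arange(112,142,2); print('ang',*['%4d'%k for k in K])
    for r in (27,29,31,33,35,37,39,40,43,44,45,46,47):
        t=np.radians(K); u=proj(c,FC+8*n+r*(np.cos(t)[:,None]*dn+np.sin(t)[:,None]*left))
        print(r,*['%4d'%x for x in cv2.remap(g,np.float32(u[:,:1]),np.float32(u[:,1:]),cv2.INTER_LINEAR).ravel()])
```

```text
w11
ang  112  114  116  118  120  122  124  126  128  130  132  134  136  138  140
27   42   42   45   57  106  180  224  217  171  107   66   55   55   54   58
29   54   42   44   50   88  169  224  217  166   97   61   53   53   56   75
31   79   47   43   45   72  159  222  217  161   90   57   49   52   56   88
33  103   51   43   45   66  148  220  216  156   83   53   51   53   65  106
35  142   66   41   43   58  120  205  212  150   75   53   50   51   76  127
37  174   86   46   42   51  105  195  210  146   69   50   50   52   89  142
39  166   97   53   43   46   96  192  210  141   66   49   49   60   94  132
40  164  115   66   48   49   93  190  210  140   69   50   53   75  112  143
43  171  164  136  106   99  105  145  158  115   91  100  125  155  169  172
44  171  166  142  113  107  107  117  116   94   95  115  144  165  173  173
45  169  162  134  112  110  107  102   92   81  101  129  158  170  173  174
46  169  157  123  112  111  108   96   83   80  112  145  167  172  174  174
47  168  152  118  111  111  109   96   84   89  130  159  171  173  173  172
w9

[... 392 characters left out ...]
5   35   39   44   45   49  104  228  232  135   49   36   42   42   37   35
37   34   40   43   46   46   89  229  239  145   55   50   52   51   46   37
39   34   38   43   49   47   83  222  239  138   51   48   51   54   47   42
40   36   35   41   46   46   78  217  239  134   49   50   51   51   49   46
43   44   39   40   44   45   67  208  239  126   50   48   51   49   73   58
44   48   43   39   41   47   62  205  239  125   48   48   48   49   83   57
45   48   48   39   42   45   58  202  240  129   48   46   48   54   94   55
46   47   49   37   44   45   55  198  240  135   47   48   52   57  103   54
47   48   54   36   44   47   52  194  241  137   49   51   51   61  104   50
```

The dial is at about 125.5° and the tab at about 126°, so they agree within measurement error. The ring centre and tab haven't moved, and the arm is clear. Handing in.

```bash
python3 -c "
from h import *
rep(); print(manip.job_done())"
```

```text
out 120.7 dn 0.1 left -0.3 phi -53.8 tilt err deg 0.16 q [-0.56  0.43  2.21  1.72  0.3   1.6 ]
the job is handed in; nothing more can be done
None
```

The job is handed in, with no verdict shown yet: the lid was pressed down to the hard stop on the rim first, then the dial was turned clockwise to about 125.5° against the tab at about 126° and released, with no sign that the ring moved and the arm left touching nothing.

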